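# Put the jewellery away in the tiered tray and pull its dust cover shut with the hook pole

### The job

Put the jewellery away: lift the see-through flap of the tray's lower tier, set whichever of the bracelet, earring bowl, glass stopper and watch case are out on the shelf side by side on that tier's floor, each the way up it stands now and the ceramic and glass ones gently, then close the flap over them. After that take the hook pole from its rest, catch the ring eye of the raised dust cover with the hook and draw the cover fully shut with it, without the robot itself touching the cover, and lay the pole back in its rest as it was. Leave the comb, the reading glasses and the perfume bottle where they are.

Things in the scene. Friction and masses are not known exactly. Their poses are not given: they have to be found in the camera images.
- tray_in (a point): Centre of the inner floor (5 mm above the shelf) of the lower tier of a fixed three-tier tray of smoke-gray plastic: an open box, inside 140 mm along x, 330 mm along y, walls 5 mm, rims 62 mm above the shelf; x points away from the robot, y left, z up. The middle and top tiers are a block 155 mm high behind its right half only: x from 100 to 250 mm, y from -170 to 0 mm.
- flap (a joint): Hinge of the see-through smoke-gray flap (150 x 340 x 6 mm) over the lower tier, hinged along its far (+x) rim; 0 = shut, grows as the front edge is lifted, stops at 1.75 rad (leaning a little back past upright). Stiff: it stays where it is left. About 0.25 N m (2 N at the knob) lifts it.
- flap_handle (a point): Grip point of the flap's black round knob (head 28 mm across, 16 mm tall, the grip point at mid-height of the head, 35 mm above the flap's outer face, on a stem 12 mm across), near the flap's front edge, 120 mm from the hinge and 120 mm left of its middle (+y). Axes are the flap's: z out of its outer face, y along the hinge. Pinched by its two y sides the knob can turn in the fingers as the flap swings.
- flap_hinge (a point): Middle of the flap's hinge line, at the level of its inner face; y lies along the hinge, x points away from the robot side when the flap is shut.
- cover (a joint): Hinge of the dust cover (155 x 170 x 8 mm smoke-gray see-through plate) on the top tier, hinged along the tier's far upper rim; 0 = fully shut (level), starts raised at 0.85 to 1.05 rad, limit 1.2. Stiff: stays where it is left; about 0.2 N m or less moves it (1 to 2 N at the eye).
- eye (a point): Centre of the steel ring eye that stands out from the middle of the cover's front edge, in the plane of the cover; ring of 44 mm mean diameter from 6 mm round bar (38 mm clear opening). Axes are the cover's: x towards the hinge, y along the hinge, z square to the ring (straight up when shut). The hinge line lies 179 mm from it along its +x and 4 mm lower along its z, parallel to its y; at most about 0.32 m high when open, 0.16 m when shut.
- pole: Aluminium hook pole: square bar 14 mm wide, 16 mm high, 252 mm long, 0.12 kg, a black rubber grip at its tail, and at its other end a steel prong 7 mm thick that points 38 mm straight down from the bar's underside. Origin: middle of the bar's underside, near the centre of mass; x along the bar to the hook end, z up as it lies in the rest.
- hook_tip (a point): Lower end of the pole's prong: 125 mm along x from the pole's origin and 38 mm below it. Axes are the pole's.
- hook_mid (a point): Point on the prong's axis 14 mm below the bar's underside.
- rest: Fixed rest of gray laminate for the pole: base plate 170 x 70 x 8 mm and two forks 110 mm apart (at x = -55 and +55 mm), each a saddle 55 mm high between two posts 75 mm high that stand 23 mm apart and are 6 mm thick. Origin under its centre on the shelf; x along the pole that lies in it, hook end towards +x. The pole's origin lies 55 mm above this origin.
- bracelet: Upright to start with, its origin at the centre of its underside, z up. Broad steel bangle, 62 mm outside, 54 mm inside, 30 mm high, 0.06 kg. Maybe absent.
- bowl: Upright to start with, its origin at the centre of its underside, z up. White ceramic earring bowl, open at the top, 62 mm across at 16 mm height to 64 mm at the rim, 42 mm high, narrower foot, 0.13 kg. Maybe absent.
- stopper: Upright to start with, its origin at the centre of its underside, z up. Glass stopper standing on its head: disc 52 mm across and 14 mm high below, plug 27 mm across above (from 26 to 48 mm height), 52 mm high in all, 0.11 kg. Maybe absent.
- watchcase: Upright to start with, its origin at the centre of its underside, z up. Closed dark wooden watch case, 70 mm along its x, 50 mm along its y, 42 mm high, 0.14 kg. Maybe absent.
- comb: Tortoiseshell plastic comb lying flat, 160 x 36 x 7 mm, along its x. Bystander.
- glasses: Folded tortoiseshell reading glasses, 140 mm along their x, 26 mm deep, 34 mm high. Bystander.
- perfume: Amber glass perfume bottle, 40 mm across, 85 mm high, standing. Bystander.
There are look-alikes about, which are no part of the job. What is shaped like the watchcase but pink is not meant. What is shaped like the stopper but purple or red is not meant.

How it is judged:
By the outcome, as a careful person would: the job done as asked, in the order asked, and still so for the second after the job is handed in, with the robot touching nothing.
Of bracelet, bowl, stopper, watchcase only 3 to 4 are there at a start; the rules pass over those that are not, and their reading is None.
At some moment in a run one of bracelet, watchcase may be knocked a few centimetres aside while the robot is not near it.
It also fails if it takes over 210 s, if anything falls off the work surface, if the arm or the gripper's body presses on something with over 40 N, if the wrist force passes 120 N, or if a joint passes its speed limit or range.

### The arm

A 6-joint arm with a two-finger parallel gripper is mounted at the origin on the work surface. World frame = base frame: x ahead of the robot, y to its left, z up, the work surface at z = 0. Lengths are in m, angles in degrees, forces in N, time in s.
With the tool pointing down it reaches from about 0.35 to 0.975 m from the base axis. Payload 17.4 kg.
Tool frame: the origin (TCP) lies at the very end of the fingers, on their centre line; the grasp point (between the pads) lies 19 mm behind it; z points along the fingers, y is the line along which they close (so a half turn about z gives the same grasp; the last joint's range is limited). The gripper opens to 85 mm and grips with 20 to 120 N. Pads are 22 mm wide; open, the fingers measure 114 mm over their backs; the gripper's body (76 mm by 85 mm) begins 54 mm behind the grasp point. The pads swing forward as they close: fully open they stand 13 mm farther back than shut.
Start: joints at [-69.546, 6.646, 82.598, -0, 90.757, -2.166], TCP at [0.26, -0.623, 0.231] pointing down, gripper open.
Joint ranges: [-162.19, 162.19], [-47.58, 125.68], [4.15, 143.07], [-65.23, 245.23], [0.69, 171.88], [-170.13, 170.13]. Speed limits (degrees/s): [108.29, 108.29, 127.2, 180, 180, 180].

### API

Orientations are given as [roll, pitch, yaw] about the fixed x, y, z axes, in that order (R = Rz(yaw) Ry(pitch) Rx(roll)).
In Python, from bench import env gives the robot as it stands. The module is installed in compiled form; this text tells all that it offers.
- The arm moves only by the tool servo_tool, never from a script. Its argument "targets" is a list of rows, each a list of 6 numbers: the shift along the tool's x, y, z scaled (see below), then the turn, a rotation vector about the tool's x, y, z scaled (see below). In form: [[dx, dy, dz, ax, ay, az], ...]. A call has 1 to 5 rows; each row is the pose to reach, as a shift and turn from the pose commanded when the call began, along the tool's axes at that moment; what a row does not reach only later rows make up. The controller multiplies each number of a shift by 250 mm and each number of a turn by 90 degrees. A row lasts 1/8 s, in which the tool goes at most 62.5 mm and 10.7 degrees, less where a joint would pass 70% of its speed; a pose out of reach is approached as far as the arm can. A call with a number of a shift or a turn outside -1 to 1 is refused whole. A call with a gripper value outside its range is refused whole. "claw" is the closure, from -1 (fully open) to 1 (shut), set as the call begins (left out, the last holds). The fingers move at their own pace and stop on an object; the grip force is fixed at half the most. Time passes only in rows, so rows that repeat a pose let the fingers close. It gives the time, the measured TCP pose, the force, the opening and the grip force at its end, in the units of the state.
- env.sense(): the state, without advancing time (a new reading comes with each control period).
- env.grab_frame(name): name is "scene" or "side" or "wrist"; returns a dict with "color" (384x512x3 uint8, blue, green, red), "range_z" (384x512 float32, m along the optical axis (not along the pixel's ray), 0 where there is no reading), "K" (3x3 intrinsics, pixels), "k1" (the pictures are not rectified: a ray, as slopes to the right and down, at radius r is drawn at 1 + k1 r^2 times it, then the intrinsics apply), "eye" and "rotation" of the camera in the world. Camera axes: x right, y up, looking along -z (the intrinsics and any distortion apply to the point x, -y, -z); pixel columns grow to the right and rows downward; lengths in m; the calibration is good to about 2 mm. A picture is of the moment at which its call begins.
- env.hand_in(): hands the job in; it is judged then, once.
The state is a dict: "time": time; "joints": joint angles; "qvel": joint speeds; "effort": joint torques, N m; "tcp_pos": TCP position; "orientation": TCP orientation; "wrist_force": force on the tool from outside, world axes, zero at the start; "ft_torque": the same for the moment, N m; "finger_gap": finger opening in m; "grasp_force": force on a finger pad.
Only numpy, scipy, OpenCV 4.12 (cv2) and the standard library are available. Lean on these libraries where they do the work, as an engineer would, in place of code of your own. Each camera call takes 0.05 s, during which the arm holds its last target. There are 200 camera calls.

## Working session

There is one attempt and no reset: what is moved stays moved. The work goes in short steps, Python scripts to look and compute and a tool call to move; the robot and the scene stay as the last step left them, time stands still between calls to the robot, and variables do not carry over. Pictures are saved under pics/ and viewed, at most 14 in all, crops included, and the job is handed in when it is done.

Besides the shell and the picture viewer there is one more tool, called after "Request:" as name(argument=value, ...) on one line, values as JSON. servo_tool: Moves the arm, as the interface text tells. Shifts and turns lie within -1 to 1; 1 stands for 250 mm of shift or 90 degrees of turn. Its arguments: {"type":"object","properties":{"targets":{"type":"array"},"claw":{"type":"number"}},"required":["targets"]}

```bash
mkdir -p pics
cat > h.py <<'E'
import numpy as np, cv2
from bench import env
from scipy.spatial.transform import Rotation as R
def grab(n):
    f=env.grab_frame(n); np.savez(''+n+'.npz',**f); return f
def load(n): return dict(np.load(''+n+'.npz'))
def cloud(f):
    K=f['K']; h,w=f['range_z'].shape
    u,v=np.meshgrid(np.arange(w),np.arange(h))
    return back(f,u,v,f['range_z'])
def slopes(f,u,v):
    K=f['K']; a=(np.asarray(u,float)-K[0,2])/K[0,0]; b=(np.asarray(v,float)-K[1,2])/K[1,1]
    x,y=a.copy(),b.copy()
    for _ in range(10):
        s=1+float(f['k1'])*(x*x+y*y); x,y=a/s,b/s
    return x,y
def back(f,u,v,z):
    x,y=slopes(f,u,v)
    return np.stack([x*z,-y*z,-z],-1)@f['rotation'].T+f['eye']
def ray(f,u,v,h):
    x,y=slopes(f,u,v); d=np.stack([x,-y,-np.ones_like(x)],-1)@f['rotation'].T
    return f['eye']+d*((h-f['eye'][2])/d[...,2])[...,None]
def proj(f,P):
    c=(np.asarray(P,float)-f['eye'])@f['rotation']; x,y=c[...,0]/-c[...,2],-c[...,1]/-c[...,2]
    s=1+float(f['k1'])*(x*x+y*y); K=f['K']
    return np.stack([K[0,0]*x*s+K[0,2],K[1,1]*y*s+K[1,2]],-1)
def go(pos,rpy=None):
    "print scaled shift/turn from the present pose to pos,rpy"
    s=env.sense(); T=R.from_euler('xyz',s['orientation'],degrees=True)
    d=T.inv().apply(np.asarray(pos)-s['tcp_pos'])/0.25
    t=np.zeros(3) if rpy is None else (T.inv()*R.from_euler('xyz',rpy,degrees=True)).as_rotvec(degrees=True)/90
    print('shift',d.round(3),'turn',t.round(3))
E
python3 - <<'E'
from h import *
print(env.sense())
for n in ['scene','side','wrist']:
    f=grab(n); cv2.imwrite(f'pics/{n}0.png',f['color']); print(n,f['eye'],f['rotation'].round(2).tolist(),f['K'][0],f['k1'])
a=cv2.resize(load('scene')['color'],(800,600)); cv2.imwrite('pics/s0.png',a)
a=cv2.resize(load('side')['color'],(800,600)); cv2.imwrite('pics/d0.png',a)
E
```

```text
{'time': 0.0, 'joints': array([-6.95435435e+01,  6.67297702e+00,  8.26349994e+01, -9.77444179e-04,
        9.07576949e+01, -2.16532088e+00]), 'qvel': array([ 0.02326303,  0.04646909,  0.05016839,  0.08772464, -0.0188546 ,
       -0.04469196]), 'effort': array([-4.95724787e-03, -7.31989646e+01, -6.32514381e+01, -5.73342095e-04,
        5.87813352e-03,  4.35046798e-05]), 'tcp_pos': array([ 0.25956046, -0.62288946,  0.23058378]), 'orientation': array([-1.79934339e+02, -1.50458415e-03,  2.26217642e+01]), 'wrist_force': array([-0.15989625,  1.18734835,  0.27322854]), 'ft_torque': array([ 0.02643292, -0.03644091, -0.04465203]), 'grasp_force': 0.0, 'finger_gap': 0.08564347235660395}
scene [ 1.25168169 -0.70218955  1.08459936] [46.93, -0.43, 43.72] [429.54427464   0.         267.64375179] -0.09816806717155988
side [0.40176558 1.00711885 0.87047218] [52.18, 0.32, -170.77] [383.75802628   0.         252.04843104] -0.057918839643140846
wrist [ 0.32591402 -0.59651276  0.37429087] [-16.28, 0.05, -67.44] [295.59459699   0.         252.82033172] -0.008058017987712215
```

View pics/s0.png

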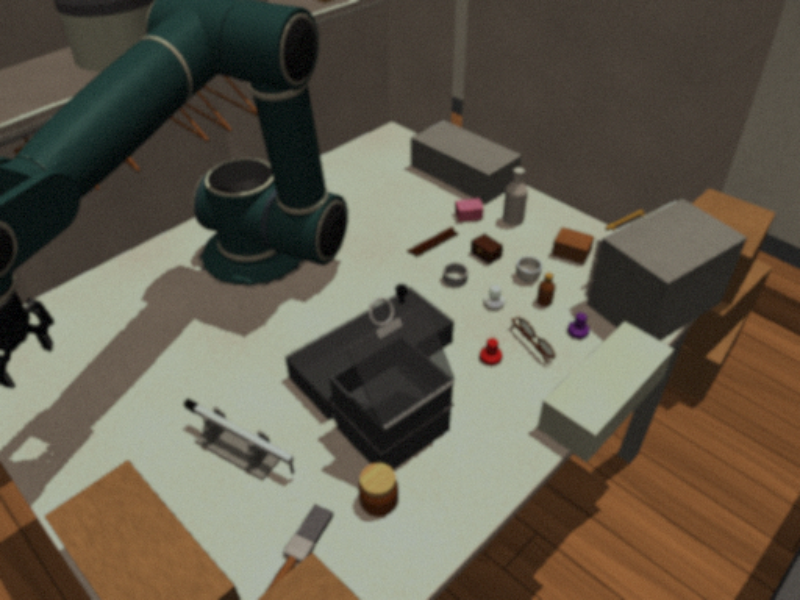

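View pics/d0.png

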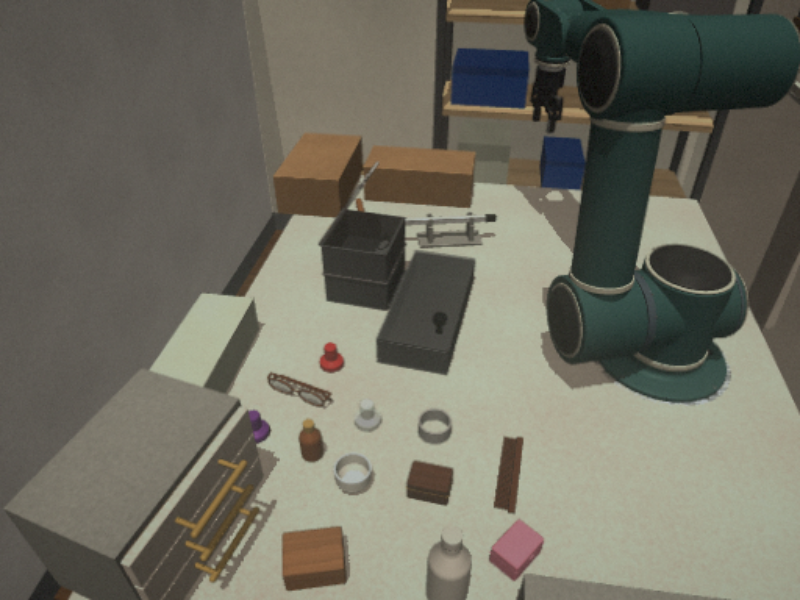

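```bash
sed -i "s/f=env.grab_frame(n); np/f=env.grab_frame(n); f['rotation']=R.from_euler('xyz',f['rotation'],degrees=True).as_matrix(); np/" h.py
python3 - <<'E'
from h import *
for n in ['scene','side']:
    f=grab(n); P=cloud(f); ok=f['range_z']>0; z=P[...,2]
    X,Y=P[...,0],P[...,1]
    print(n,'table z',np.median(z[ok&(abs(z)<.02)&(X>.3)&(X<.9)]))
    m=(ok&(z>.012)&(z<.5)&(X>.3)&(X<1.05)&(Y>-.7)&(Y<.75)).astype(np.uint8)
    k,l,st,c=cv2.connectedComponentsWithStats(m)
    for i in range(1,k):
        if st[i,4]<40: continue
        q=P[l==i]; lo,hi=np.percentile(q,2,0),np.percentile(q,98,0)
        print((c[i]*1.5625).astype(int),st[i,4],'lo',lo.round(3),'hi',hi.round(3),'bgr',f['color'][l==i].mean(0).astype(int))
E
```

```text
scene table z -0.0004320430065711811
[513 195] 476 lo [0.3   0.546 0.015] hi [0.43  0.684 0.16 ] bgr [66 75 81]
[471 209] 136 lo [0.301 0.462 0.014] hi [0.338 0.536 0.044] bgr [ 73  63 116]
[639 313] 9946 lo [0.736 0.049 0.02 ] hi [0.99  0.663 0.203] bgr [ 87 100 101]
[572 243] 395 lo [0.56  0.522 0.014] hi [0.649 0.603 0.053] bgr [33 58 92]
[486 247] 246 lo [0.412 0.374 0.013] hi [0.483 0.426 0.045] bgr [22 33 52]
[ 16 257] 278 lo [ 0.301 -0.603  0.468] hi [ 0.332 -0.541  0.5  ] bgr [20 23 18]
[528 267] 191 lo [0.547 0.377 0.014] hi [0.607 0.441 0.043] bgr [ 88  97 100]
[454 273] 123 lo [0.422 0.244 0.013] hi [0.483 0.306 0.031] bgr [70 77 79]
[546 289] 171 lo [0.648 0.342 0.014] hi [0.681 0.37  0.084] bgr [32 52 74]
[381 384] 8647 lo [ 0.429 -0.305  0.02 ] hi [0.785 0.098 0.286] bgr [40 45 48]
[493 296] 123 lo [0.559 0.25  0.013] hi [0.598 0.29  0.052] bgr [130 138 136]
[578 324] 137 lo [0.756 0.312 0.013] hi [0.796 0.351 0.056] bgr [78 36 70]
[535 337] 203 lo [0.663 0.2   0.013] hi [0.789 0.256 0.037] bgr [70 84 92]
[490 350] 163 lo [0.661 0.111 0.013] hi [0.703 0.149 0.056] bgr [
[... 617 characters left out ...]
9]
[298 388] 292 lo [0.658 0.206 0.012] hi [0.786 0.258 0.036] bgr [ 79  94 106]
[367 413] 218 lo [0.554 0.261 0.013] hi [0.596 0.298 0.054] bgr [139 150 149]
[434 423] 215 lo [0.422 0.251 0.013] hi [0.477 0.309 0.032] bgr [ 94 104 107]
[310 440] 289 lo [0.639 0.357 0.014] hi [0.674 0.384 0.086] bgr [54 75 98]
[352 470] 390 lo [0.544 0.382 0.013] hi [0.602 0.443 0.045] bgr [124 136 138]
[429 480] 610 lo [0.412 0.384 0.013] hi [0.477 0.434 0.046] bgr [53 66 83]
[506 550] 421 lo [0.301 0.476 0.014] hi [0.338 0.547 0.045] bgr [105 100 149]
[312 556] 1405 lo [0.552 0.535 0.015] hi [0.643 0.613 0.053] bgr [ 61  88 120]
[447 566] 1099 lo [0.372 0.569 0.03 ] hi [0.427 0.609 0.162] bgr [107 121 127]
```

Run:
```python
from h import *
for n in ['scene','side']:
    f=load(n); P=cloud(f); ok=f['range_z']>0; X,Y,z=P[...,0],P[...,1],P[...,2]
    reg=ok&(X>.4)&(X<.85)&(Y>-.34)&(Y<.15)
    h,e=np.histogram(z[reg],np.arange(0.0,.34,.01)); print(n,h)
    for a,b in [(.055,.08),(.083,.12),(.135,.165)]:
        m=reg&(z>a)&(z<b); q=P[m][:,:2].astype(np.float32)
        if a==.083: m&=(Y>-.02); q=P[m][:,:2].astype(np.float32)
        if len(q)<5: continue
        print(a,len(q),'rect',cv2.minAreaRect(q),P[m].mean(0).round(3),np.percentile(P[m],[2,98],0).round(3).tolist())
    # pole bar
    m=ok&(X>.35)&(X<.65)&(Y>-.46)&(Y<-.33)&(z>.06)&(z<.09)
    q=P[m]; print('pole',len(q),cv2.minAreaRect(q[:,:2].astype(np.float32)),np.percentile(q,[2,50,98],0).round(3).tolist())
    print(cv2.fitLine(q[:,:2].astype(np.float32),cv2.DIST_HUBER,0,.01,.01).ravel())
s=load('scene')['color'][170:320,110:310]; d=load('side')['color'][100:250,190:340]
o=np.zeros((600,800,3),np.uint8)
o[:300,:400]=cv2.resize(s,(400,300)); o[:, 400:]=0
s=cv2.resize(s,(800,600),interpolation=cv2.INTER_CUBIC); cv2.imwrite('pics/s1.png',cv2.convertScaleAbs(s,alpha=1.6))
d=cv2.resize(d,(600,600),interpolation=cv2.INTER_CUBIC); cv2.imwrite('pics/d1.png',cv2.convertScaleAbs(d,alpha=1.6))
```

```text
scene [4030  292  264  268  314  316 1695  795  369  184  224  185  204  183
  117  235  220  233  223  241  240  240  249  234  246  244  253  246
  251   26   22   25   24]
0.055 2621 rect ((0.5898182988166809, -0.09694905579090118), (0.377314954996109, 0.4576488733291626), 4.110718727111816) [ 0.552 -0.125  0.068] [[0.419, -0.305, 0.057], [0.785, 0.112, 0.078]]
0.083 62 rect ((0.46912842988967896, 0.07159898430109024), (0.024166228249669075, 0.029466954991221428), 44.527095794677734) [0.47  0.07  0.104] [[0.456, 0.058, 0.085], [0.482, 0.084, 0.113]]
0.135 539 rect ((0.6679442524909973, -0.15298378467559814), (0.17056719958782196, 0.16234177350997925), 84.46229553222656) [ 0.688 -0.196  0.152] [[0.584, -0.243, 0.136], [0.752, -0.084, 0.165]]
pole 519 ((0.4934570789337158, -0.39138293266296387), (0.2608737647533417, 0.03797493875026703), 12.386524200439453) [[0.374, -0.426, 0.061], [0.503, -0.391, 0.069], [0.615, -0.359, 0.075]]
[ 0.9699877   0.24315399  0.47760794 -0.39718872]
side [2511  311  256  280  258  289 2289  550  436  208  234  236  243  219
  254  249    6    7   11    8
[... 180 characters left out ...]
2910156) [ 0.512 -0.03   0.068] [[0.421, -0.208, 0.058], [0.701, 0.123, 0.074]]
0.083 66 rect ((0.46388906240463257, 0.0778382197022438), (0.02216637134552002, 0.02679070271551609), 5.945219993591309) [0.464 0.081 0.107] [[0.452, 0.066, 0.086], [0.475, 0.091, 0.114]]
0.135 616 rect ((0.663490891456604, -0.15008170902729034), (0.17869067192077637, 0.15726186335086823), 83.06890106201172) [ 0.663 -0.142  0.147] [[0.582, -0.238, 0.136], [0.742, -0.059, 0.158]]
pole 246 ((0.4821871817111969, -0.3878302276134491), (0.23566396534442902, 0.042919255793094635), 14.716557502746582) [[0.371, -0.42, 0.06], [0.478, -0.387, 0.069], [0.591, -0.356, 0.076]]
[ 0.9713062   0.2378325   0.47581834 -0.38626525]
```

View pics/s1.png

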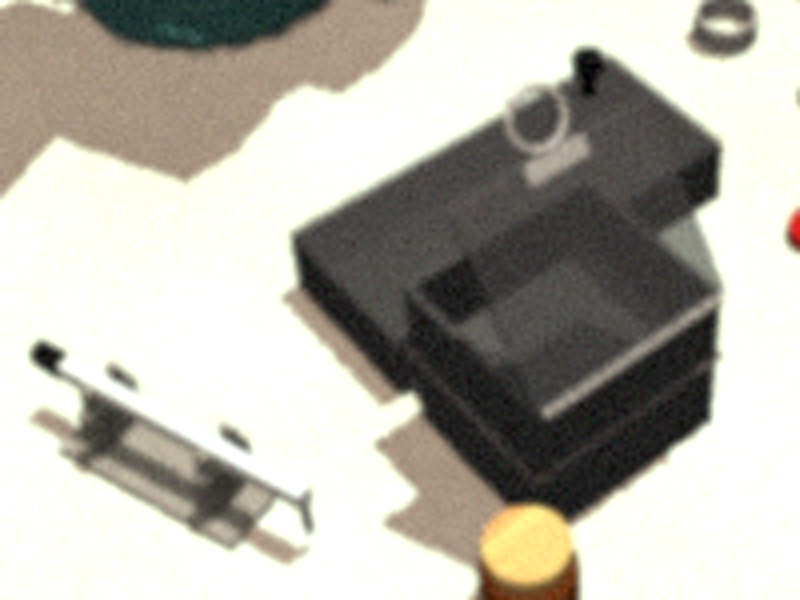

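View pics/d1.png

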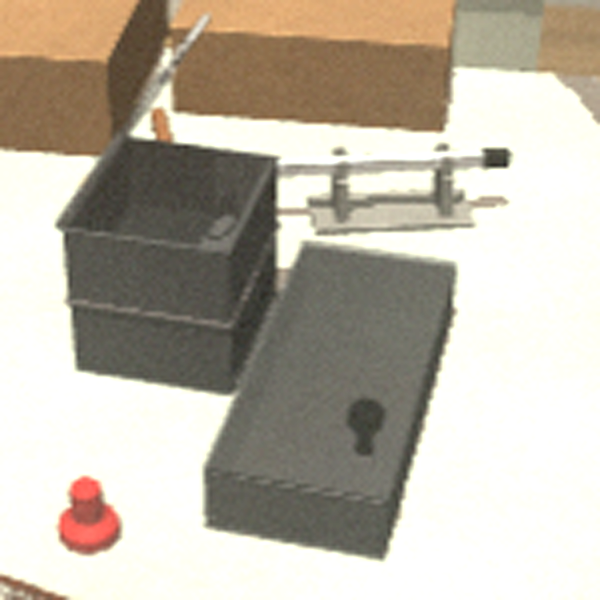

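Run:
```python
from h import *
for n in ['scene','side']:
    f=load(n); P=cloud(f); ok=f['range_z']>0; X,Y,z=P[...,0],P[...,1],P[...,2]
    m=(ok&(X>.4)&(X<.66)&(Y>-.3)&(Y<.14)&(z>.058)&(z<.076)).astype(np.uint8)
    m=cv2.morphologyEx(m,cv2.MORPH_OPEN,np.ones((3,3),np.uint8))
    k,l,st,c=cv2.connectedComponentsWithStats(m); i=1+st[1:,4].argmax(); q=P[l==i]
    print(n,st[i],cv2.minAreaRect(q[:,:2].astype(np.float32)))
    # front edge line: per y-bin min x
    e=[]
    for y in np.arange(-.22,.11,.02):
        s=q[(abs(q[:,1]-y)<.01)]
        if len(s)>5: e.append((np.percentile(s[:,0],3),y,np.percentile(s[:,0],97)))
    e=np.array(e); print(np.polyfit(e[:,1],e[:,0],1),np.c_[e[:,1],e[:,0],e[:,2]].round(3).tolist())
    print('y range',np.percentile(q[:,1],[1,99]))
    # block side faces / hinge rim
    m=ok&(X>.5)&(X<.85)&(Y>-.32)&(Y<.05)&(z>.03)&(z<.15)
    q=P[m]; print('block xy', [ (round(zz,2),np.percentile(q[abs(q[:,2]-zz)<.01],[2,98],0)[:,:2].round(3).tolist()) for zz in (.05,.1,.14)])
    # eye & cover points
    m=ok&(X>.5)&(X<.85)&(Y>-.32)&(Y<.05)&(z>.2)&(z<.36); q=P[m]; print('hi',len(q),np.percentile(q,[1,50,99],0).round(3).tolist() if len(q) else 0)
```

```text
scene [ 183  200   58   56 1306] ((0.4917261004447937, -0.11424362659454346), (0.21401837468147278, 0.15309476852416992), 84.97472381591797)
[0.06454478 0.42918358] [[-0.22, 0.427, 0.555], [-0.2, 0.414, 0.542], [-0.18, 0.413, 0.517], [-0.16, 0.416, 0.516], [-0.14, 0.418, 0.519], [-0.12, 0.42, 0.516], [-0.1, 0.419, 0.481], [-0.08, 0.422, 0.479], [-0.06, 0.427, 0.484], [-0.04, 0.428, 0.488], [-0.02, 0.43, 0.483], [-0.0, 0.431, 0.445]]
y range [-0.22298922 -0.01428842]
block xy [(0.05, [[0.512, -0.314], [0.792, -0.086]]), (0.1, [[0.587, -0.242], [0.746, -0.082]]), (0.14, [[0.587, -0.243], [0.746, -0.082]])]
hi 2300 [[0.635, -0.237, 0.201], [0.686, -0.159, 0.247], [0.723, -0.072, 0.32]]
side [ 242  160   62   67 2636] ((0.49680522084236145, -0.04695156216621399), (0.34494122862815857, 0.1503104567527771), 84.42779541015625)
[0.06437742 0.42972239] [[-0.22, 0.433, 0.551], [-0.2, 0.413, 0.55], [-0.18, 0.414, 0.55], [-0.16, 0.418, 0.555], [-0.14, 0.421, 0.557], [-0.12, 0.419, 0.553], [-0.1, 0.418, 0.561], [-0.08, 0.422, 0.563], [-0.06, 0.424, 0.565], [-0.04, 0.425, 0.568], [-0.02, 0.427, 0.57], [-0.0, 0.429, 0.572], [0.02, 0.43, 0.572], [0.04, 0.433, 0.577], [0.06, 0.434, 0.578], [0.08, 0.438, 0.579], [0.1, 0.442, 0.58]]
y range [-0.2120906   0.12401744]
block xy [(0.05, [[0.579, -0.205], [0.74, -0.058]]), (0.1, [[0.581, -0.239], [0.739, -0.058]]), (0.14, [[0.582, -0.238], [0.739, -0.059]])]
hi 145 [[0.628, -0.226, 0.202], [0.666, -0.087, 0.283], [0.72, -0.063, 0.327]]
```

Run:
```python
from h import *
go([.464,.077,.2],[180,0,-5.5])
```

```text
shift [ 1.832 -2.27   0.125] turn [-0.     0.     0.312]
```

Request:
servo_tool(targets=[[0.61,-0.76,0.0,0,0,0],[0.61,-0.76,0.0,0,0,0],[0.61,-0.76,0.0,0,0,0],[0.61,-0.76,0.0,0,0,0],[0.61,-0.76,0.0,0,0,0]], claw=-1)

```text
time: 0.88
tcp_pos: [0.3282, -0.3865, 0.232]
orientation: [179.9, -0.0, 22.8]
wrist_force: [-0.6, -0.6, 0.1]
finger_gap: 0.0856
grasp_force: 0.0
```

Request:
servo_tool(targets=[[0.61,-0.76,0.0,0,0,0],[0.61,-0.76,0.0,0,0,0],[0.61,-0.76,0.0,0,0,0],[0.61,-0.76,0.0,0,0,0],[0.61,-0.76,0.0,0,0,0]])

```text
time: 1.5
tcp_pos: [0.3959, -0.1528, 0.2316]
orientation: [180.0, -0.0, 22.9]
wrist_force: [-0.3, -0.4, -0.6]
finger_gap: 0.0854
grasp_force: 0.0
```

Request:
servo_tool(targets=[[0.61,-0.75,0.12,0,0,0.31],[0.61,-0.75,0.12,0,0,0.31],[0.61,-0.75,0.12,0,0,0.31],[0.61,-0.75,0.12,0,0,0.31],[0.61,-0.75,0.12,0,0,0.31]])

```text
time: 2.12
tcp_pos: [0.4644, 0.078, 0.2005]
orientation: [180.0, 0.1, -5.2]
wrist_force: [-1.0, 0.0, 0.2]
finger_gap: 0.0854
grasp_force: 0.0
```

```bash
cat > v.py <<'E'
from h import *
import sys
s=env.sense(); print({k:np.round(s[k],3).tolist() for k in ['time','joints','tcp_pos','orientation','wrist_force','finger_gap','grasp_force']})
E
python3 - <<'E'
import v
from h import *
f=grab('wrist'); cv2.imwrite('pics/w1.png',cv2.resize(f['color'],(640,480)))
print(f['eye'],proj(f,[.464,.077,.103]))
P=cloud(f);ok=f['range_z']>0
m=ok&(P[...,2]>.095)&(P[...,2]<.118)&(P[...,0]>.4)&(P[...,0]<.52)&(P[...,1]>.03)&(P[...,1]<.13)
q=P[m];print(len(q),np.percentile(q,[3,50,97],0).round(4).tolist() if len(q) else '')
go([.464,.077,.2],[180,0,-5.5])
E
```

```text
{'time': 2.125, 'joints': [6.432, -19.003, 109.058, -0.001, 90.002, 101.672], 'tcp_pos': [0.464, 0.078, 0.201], 'orientation': [179.988, 0.056, -5.241], 'wrist_force': [-1.02, 0.018, 0.223], 'finger_gap': 0.085, 'grasp_force': 0.0}
[0.53606839 0.07063455 0.34414936] [253.13878599 191.03747804]
914 [[0.4561, 0.0633, 0.1033], [0.4691, 0.0751, 0.1123], [0.4803, 0.087, 0.1137]]
shift [-0.002  0.008  0.001] turn [-0.     0.001  0.003]
```

View pics/w1.png

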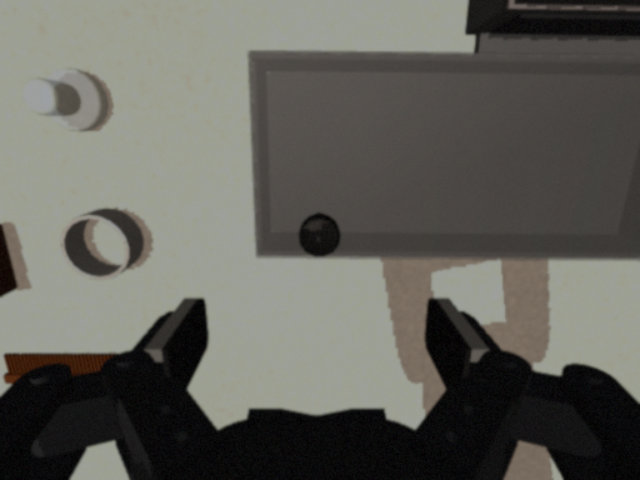

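Request:
servo_tool(targets=[[0.013,0.011,0.2,0,0,0],[0.013,0.011,0.35,0,0,0],[0.013,0.011,0.43,0,0,0],[0.013,0.011,0.46,0,0,0],[0.013,0.011,0.46,0,0,0]])

```text
time: 2.8
tcp_pos: [0.4671, 0.0733, 0.087]
orientation: [-180.0, -0.0, -5.3]
wrist_force: [-0.1, -0.1, 0.4]
finger_gap: 0.0853
grasp_force: 0.0
```

Request:
servo_tool(targets=[[0,0,0,0,0,0],[0,0,0,0,0,0],[0,0,0,0,0,0],[0,0,0,0,0,0],[0,0,0,0,0,0]], claw=1)

```text
time: 3.42
tcp_pos: [0.467, 0.0755, 0.0873]
orientation: [-179.8, -0.1, -5.2]
wrist_force: [-1.7, 17.7, 6.8]
finger_gap: 0.0256
grasp_force: 59.1
```

Request:
servo_tool(targets=[[0,0,0,0,0,0],[0,0,0,0,0,0],[0,0,0,0,0,0]])

```text
time: 3.8
tcp_pos: [0.467, 0.0755, 0.0873]
orientation: [-179.8, -0.1, -5.2]
wrist_force: [-1.4, 18.2, 6.4]
finger_gap: 0.0258
grasp_force: 59.1
```

```bash
python3 v.py
python3 - <<'E'
import numpy as np
# arc waypoints relative to start in world local x / z, /250 ; tool x=+local x, tool z=-up
k=lambda t: np.array([-.120*np.cos(t)+.041*np.sin(t), .120*np.sin(t)+.041*np.cos(t)])
for t in range(0,101,10): d=(k(np.radians(t))-k(0))/.25; print(t,(d*[1,-1]).round(3))
E
```

```text
{'time': 3.8, 'joints': [5.963, -15.059, 116.666, 0.222, 78.293, 101.154], 'tcp_pos': [0.467, 0.076, 0.087], 'orientation': [-179.767, -0.055, -5.237], 'wrist_force': [-1.383, 18.202, 6.409], 'finger_gap': 0.026, 'grasp_force': 59.074}
0 [ 0. -0.]
10 [ 0.036 -0.081]
20 [ 0.085 -0.154]
30 [ 0.146 -0.218]
40 [ 0.218 -0.27 ]
50 [ 0.297 -0.309]
60 [ 0.382 -0.334]
70 [ 0.47  -0.343]
80 [ 0.558 -0.337]
90 [ 0.644 -0.316]
100 [ 0.725 -0.28 ]
```

Request:
servo_tool(targets=[[0.0,-0.009,0,0,0,0],[0.016,-0.009,-0.04,0,0,0],[0.036,-0.009,-0.081,0,0,0],[0.058,-0.009,-0.119,0,0,0],[0.085,-0.009,-0.154,0,0,0]])

```text
time: 4.42
tcp_pos: [0.4883, 0.0737, 0.1255]
orientation: [180.0, 0.0, -5.3]
wrist_force: [-3.1, -4.5, -3.0]
finger_gap: 0.0254
grasp_force: 59.5
```

Request:
servo_tool(targets=[[0.03,0,-0.033,0,0,0],[0.061,0,-0.064,0,0,0],[0.096,0,-0.091,0,0,0],[0.133,0,-0.116,0,0,0],[0.133,0,-0.116,0,0,0]])

```text
time: 5.05
tcp_pos: [0.522, 0.0704, 0.1547]
orientation: [180.0, -0.0, -5.3]
wrist_force: [-3.4, -7.3, 0.3]
finger_gap: 0.0256
grasp_force: 60.3
```

Request:
servo_tool(targets=[[0.039,0,-0.02,0,0,0],[0.079,0,-0.039,0,0,0],[0.121,0,-0.053,0,0,0],[0.164,0,-0.064,0,0,0],[0.164,0,-0.064,0,0,0]])

```text
time: 5.68
tcp_pos: [0.5629, 0.0663, 0.1706]
orientation: [179.9, -0.0, -5.3]
wrist_force: [-2.4, -8.5, 1.0]
finger_gap: 0.0253
grasp_force: 60.5
```

Request:
servo_tool(targets=[[0.044,0,-0.007,0,0,0],[0.088,0,-0.009,0,0,0],[0.132,0,-0.008,0,0,0],[0.176,0,-0.003,0,0,0],[0.176,0,-0.003,0,0,0]])

```text
time: 6.3
tcp_pos: [0.607, 0.062, 0.1717]
orientation: [179.9, -0.1, -5.3]
wrist_force: [-1.4, -10.3, 4.7]
finger_gap: 0.0254
grasp_force: 61.2
```

Request:
servo_tool(targets=[[0.043,0,0.01,0,0,0],[0.086,0,0.021,0,0,0],[0.126,0,0.037,0,0,0],[0.145,0,0.046,0,0,0],[0.145,0,0.046,0,0,0]])

```text
time: 6.92
tcp_pos: [0.6433, 0.0584, 0.1606]
orientation: [179.9, -0.2, -5.3]
wrist_force: [0.4, -11.4, 5.2]
finger_gap: 0.0258
grasp_force: 61.9
```

```bash
python3 v.py
```

```text
{'time': 6.925, 'joints': [2.975, 4.527, 91.453, -0.115, 83.875, 98.322], 'tcp_pos': [0.643, 0.058, 0.161], 'orientation': [179.908, -0.16, -5.335], 'wrist_force': [0.42, -11.442, 5.239], 'finger_gap': 0.026, 'grasp_force': 61.895}
```

Request:
servo_tool(targets=[[0,0,0,0,0,0],[0,0,0,0,0,0],[0,0,0,0,0,0],[0,0,0,0,0,0],[0,0,0,0,0,0]], claw=-1)

```text
time: 7.55
tcp_pos: [0.6418, 0.0598, 0.1591]
orientation: [-180.0, -0.0, -5.3]
wrist_force: [-0.5, 0.7, -0.0]
finger_gap: 0.0854
grasp_force: 0.0
```

Request:
servo_tool(targets=[[0,0,-0.1,0,0,0],[0,0,-0.3,0,0,0],[0,0,-0.5,0,0,0],[0,0,-0.5,0,0,0],[0,0,-0.5,0,0,0]])

```text
time: 8.18
tcp_pos: [0.6417, 0.0597, 0.2834]
orientation: [180.0, 0.0, -5.3]
wrist_force: [0.5, 0.4, -0.6]
finger_gap: 0.0852
grasp_force: 0.0
```

Run:
```python
import v
from h import *
go([.51,.28,.3],[180,0,84.5])
```

```text
{'time': 8.175, 'joints': [3.051, 2.367, 82.338, -0.002, 95.325, 98.332], 'tcp_pos': [0.642, 0.06, 0.283], 'orientation': [179.994, 0.029, -5.281], 'wrist_force': [0.466, 0.402, -0.573], 'finger_gap': 0.085, 'grasp_force': 0.0}
shift [-0.606 -0.829 -0.066] turn [-0.     0.    -0.998]
```

Request:
servo_tool(targets=[[-0.6,-0.83,-0.07,0,0,-0.5],[-0.6,-0.83,-0.07,0,0,-0.5],[-0.6,-0.83,-0.07,0,0,-0.5],[-0.6,-0.83,-0.07,0,0,-0.5],[-0.6,-0.83,-0.07,0,0,-0.5]])

```text
time: 8.8
tcp_pos: [0.5095, 0.2828, 0.3005]
orientation: [-180.0, 0.1, 40.1]
wrist_force: [-0.5, -1.0, -0.8]
finger_gap: 0.0853
grasp_force: 0.0
```

Request:
servo_tool(targets=[[0,0,0,0,0,-0.5],[0,0,0,0,0,-0.5],[0,0,0,0,0,-0.5],[0,0,0,0,0,-0.5],[0,0,0,0,0,-0.5]])

```text
time: 9.43
tcp_pos: [0.5118, 0.2795, 0.3002]
orientation: [-179.9, 0.1, 84.7]
wrist_force: [-0.0, 0.9, 0.1]
finger_gap: 0.0855
grasp_force: 0.0
```

```bash
cat > objs.py <<'E'
from h import *
def objs(n='wrist',show=True):
    f=grab(n); P=cloud(f); ok=f['range_z']>0; X,Y,z=P[...,0],P[...,1],P[...,2]
    m=(ok&(z>.012)&(z<.1)&(X>.38)&(X<.72)&(Y>.19)&(Y<.48)).astype(np.uint8)
    k,l,st,c=cv2.connectedComponentsWithStats(m)
    for i in range(1,k):
        if st[i,4]<60: continue
        q=P[l==i]; top=np.percentile(q[:,2],95); t=q[q[:,2]>top-.008][:,:2].astype(np.float32)
        (cx,cy),r=cv2.minEnclosingCircle(t); print(c[i].astype(int),st[i,4],'top',round(top,3),'circ',round(cx,4),round(cy,4),round(r,4),'rect',[np.round(a,3).tolist() for a in cv2.minAreaRect(t)],'bgr',f['color'][l==i].mean(0).astype(int))
    return f
E
python3 - <<'E'
import v
from objs import *
f=objs(); cv2.imwrite('pics/w2.png',cv2.resize(f['color'],(640,480)))
print('scene');objs('scene'); print('side');objs('side')
s=load('scene'); P=cloud(s);
E
```

```text
{'time': 9.425, 'joints': [26.137, -5.302, 88.319, -0.009, 97.084, 31.455], 'tcp_pos': [0.512, 0.28, 0.3], 'orientation': [-179.918, 0.06, 84.681], 'wrist_force': [-0.028, 0.948, 0.076], 'finger_gap': 0.086, 'grasp_force': 0.0}
[295  43] 1238 top 0.044 circ 0.5757 0.411 0.0322 rect [[0.576, 0.411], [0.063, 0.062], 84.94] bgr [ 98 101 103]
[192  62] 2470 top 0.044 circ 0.4461 0.4053 0.0407 rect [[0.446, 0.406], [0.05, 0.07], 84.346] bgr [26 43 73]
[361  79] 1141 top 0.087 circ 0.6604 0.3642 0.01 rect [[0.66, 0.364], [0.019, 0.019], 37.591] bgr [25 54 79]
[297 151] 918 top 0.054 circ 0.5772 0.2742 0.0134 rect [[0.578, 0.275], [0.025, 0.025], 40.864] bgr [119 123 124]
[210 159] 571 top 0.032 circ 0.4516 0.2773 0.0311 rect [[0.452, 0.277], [0.061, 0.06], 38.456] bgr [100 106 109]
[375 171] 423 top 0.036 circ 0.6861 0.2384 0.0317 rect [[0.686, 0.24], [0.024, 0.061], 72.992] bgr [35 50 75]
scene
[310 158] 243 top 0.043 circ 0.4473 0.4033 0.0396 rect [[0.447, 0.403], [0.054, 0.073], 82.572] bgr [22 33 51]
[338 171] 192 top 0.042 circ 0.5753 0.4065 0.0355 rect [[0.576, 0.409], [0.058, 0.069]
[... 439 characters left out ...]
 76.876] bgr [73 86 94]
side
[200 251] 153 top 0.033 circ 0.6874 0.2376 0.0344 rect [[0.689, 0.24], [0.026, 0.067], 73.34] bgr [ 81  96 108]
[235 265] 227 top 0.052 circ 0.5741 0.2768 0.0139 rect [[0.575, 0.277], [0.025, 0.024], 56.993] bgr [141 152 152]
[277 271] 213 top 0.031 circ 0.4513 0.2796 0.0339 rect [[0.451, 0.279], [0.057, 0.064], 29.846] bgr [ 96 105 108]
[198 281] 292 top 0.085 circ 0.657 0.3669 0.0104 rect [[0.658, 0.367], [0.016, 0.02], 11.678] bgr [ 56  78 100]
[225 301] 387 top 0.044 circ 0.574 0.4116 0.0327 rect [[0.573, 0.412], [0.06, 0.062], 13.479] bgr [126 139 141]
[274 307] 608 top 0.045 circ 0.4449 0.407 0.04 rect [[0.445, 0.407], [0.052, 0.068], 83.489] bgr [54 67 85]
```

View pics/w2.png

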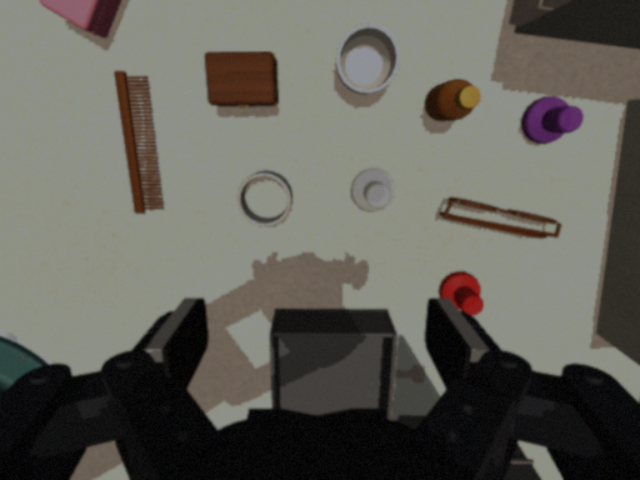

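Run:
```python
from h import *
go([.577,.2745,.019],[180,0,84.5])
```

```text
shift [0.005 0.263 1.128] turn [-0.  0. -0.]
```

Request:
servo_tool(targets=[[0.004,0.263,0.3,0,0,0],[0.004,0.263,0.55,0,0,0],[0.004,0.263,0.8,0,0,0],[0.004,0.263,0.9,0,0,0],[0.004,0.263,0.9,0,0,0]])

```text
time: 10.2
tcp_pos: [0.5752, 0.2741, 0.0722]
orientation: [-179.6, 0.2, 84.6]
wrist_force: [-0.8, 0.4, 0.7]
finger_gap: 0.0852
grasp_force: 0.0
```

Request:
servo_tool(targets=[[0,0,0.08,0,0,0],[0,0,0.16,0,0,0],[0,0,0.21,0,0,0],[0,0,0.228,0,0,0],[0,0,0.228,0,0,0]])

```text
time: 10.82
tcp_pos: [0.5772, 0.2752, 0.0196]
orientation: [180.0, -0.0, 84.7]
wrist_force: [-0.0, -0.3, 0.8]
finger_gap: 0.0853
grasp_force: 0.0
```

Request:
servo_tool(targets=[[0,0,0,0,0,0],[0,0,0,0,0,0],[0,0,0,0,0,0],[0,0,0,0,0,0],[0,0,0,0,0,0]], claw=1)

```text
time: 11.45
tcp_pos: [0.5773, 0.2752, 0.02]
orientation: [180.0, -0.0, 84.7]
wrist_force: [-1.3, -0.1, 4.8]
finger_gap: 0.0251
grasp_force: 59.3
```

Request:
servo_tool(targets=[[0,0,0,0,0,0],[0,0,-0.04,0,0,0],[0,0,-0.15,0,0,0],[0,0,-0.3,0,0,0],[0,0,-0.42,0,0,0]])

```text
time: 12.08
tcp_pos: [0.5772, 0.2751, 0.1265]
orientation: [180.0, -0.0, 84.7]
wrist_force: [-0.5, -0.2, -0.7]
finger_gap: 0.0249
grasp_force: 59.1
```

Run:
```python
import v
from h import *
go([.5118,.0707,.124],[180,0,84.5])
```

```text
{'time': 12.075, 'joints': [23.201, 4.911, 94.281, -0.002, 80.765, 28.481], 'tcp_pos': [0.577, 0.275, 0.126], 'orientation': [179.961, -0.019, 84.721], 'wrist_force': [-0.537, -0.178, -0.692], 'finger_gap': 0.025, 'grasp_force': 59.112}
shift [-0.838 -0.185  0.009] turn [ 0.    -0.     0.002]
```

Request:
servo_tool(targets=[[-0.2,-0.045,0,0,0,0],[-0.42,-0.093,0,0,0,0],[-0.63,-0.14,0,0,0,0],[-0.838,-0.185,0,0,0,0],[-0.838,-0.185,0,0,0,0]])

```text
time: 12.7
tcp_pos: [0.5111, 0.0683, 0.1252]
orientation: [180.0, 0.0, 84.5]
wrist_force: [0.3, 0.2, -1.3]
finger_gap: 0.0255
grasp_force: 59.2
```

Run:
```python
import v
from h import *
f=grab('side'); a=f['color'][90:260,170:397]; cv2.imwrite('pics/d2.png',cv2.convertScaleAbs(cv2.resize(a,(800,600)),alpha=1.5))
go([.5118,.0707,.0255],[180,0,84.5])
```

```text
{'time': 12.7, 'joints': [4.791, -10.791, 109.49, -0.024, 81.26, 10.256], 'tcp_pos': [0.511, 0.068, 0.125], 'orientation': [179.956, 0.016, 84.539], 'wrist_force': [0.306, 0.192, -1.311], 'finger_gap': 0.025, 'grasp_force': 59.196}
shift [ 0.004 -0.     0.399] turn [ 0.001 -0.     0.001]
```

View pics/d2.png

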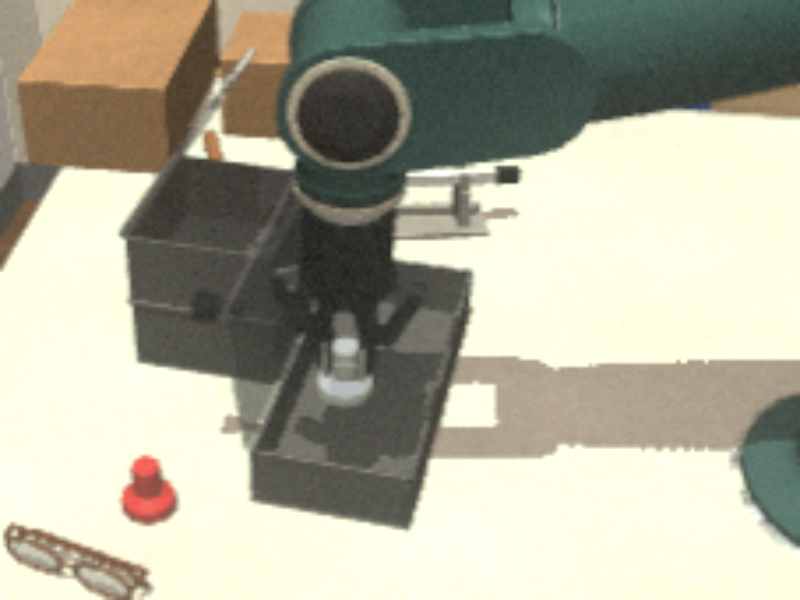

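The picture shows the flap standing open with its knob at (205,305), and the stopper hanging upright in the gripper over the tray at (345,380). I'll lower it gently.

Request:
servo_tool(targets=[[0.0,0,0.1,0,0,0],[0.0,0,0.22,0,0,0],[0.0,0,0.31,0,0,0],[0.0,0,0.36,0,0,0],[0.0,0,0.37,0,0,0]])

```text
time: 13.38
tcp_pos: [0.5118, 0.0713, 0.0317]
orientation: [-180.0, 0.0, 84.8]
wrist_force: [0.2, -0.6, -1.4]
finger_gap: 0.0249
grasp_force: 59.2
```

Request:
servo_tool(targets=[[0,0,0.006,0,0,0],[0,0,0.012,0,0,0],[0,0,0.018,0,0,0],[0,0,0.023,0,0,0],[0,0,0.023,0,0,0]])

```text
time: 14.0
tcp_pos: [0.5118, 0.0707, 0.0263]
orientation: [-180.0, 0.0, 84.7]
wrist_force: [0.0, -0.1, -2.2]
finger_gap: 0.0252
grasp_force: 59.2
```

Request:
servo_tool(targets=[[0,0,0.003,0,0,0],[0,0,0.005,0,0,0],[0,0,0.005,0,0,0]])

```text
time: 14.38
tcp_pos: [0.5118, 0.0708, 0.0251]
orientation: [180.0, -0.0, 84.7]
wrist_force: [-0.6, 0.5, -0.9]
finger_gap: 0.0251
grasp_force: 59.2
```

Request:
servo_tool(targets=[[0,0,0,0,0,0],[0,0,0,0,0,0],[0,0,0,0,0,0],[0,0,0,0,0,0],[0,0,0,0,0,0]], claw=-1)

```text
time: 15.0
tcp_pos: [0.5118, 0.0708, 0.0251]
orientation: [180.0, -0.0, 84.7]
wrist_force: [-0.0, 0.2, 0.2]
finger_gap: 0.0853
grasp_force: 0.0
```

Request:
servo_tool(targets=[[0,0,-0.1,0,0,0],[0,0,-0.25,0,0,0],[0,0,-0.4,0,0,0],[0,0,-0.5,0,0,0],[0,0,-0.5,0,0,0]])

```text
time: 15.62
tcp_pos: [0.5126, 0.0708, 0.152]
orientation: [179.8, -0.0, 84.7]
wrist_force: [-0.4, -0.5, -0.3]
finger_gap: 0.0852
grasp_force: 0.0
```

Run:
```python
import v
from objs import *
go([.4515,.277,.02],[180,0,84.5]); objs('scene')
f=grab('side');P=cloud(f);m=(P[...,2]>.045)&(P[...,2]<.075)&(abs(P[...,0]-.512)<.035)&(abs(P[...,1]-.071)<.035); print(m.sum(),P[m].mean(0),np.percentile(P[m][:,2],95))
```

```text
{'time': 15.625, 'joints': [5.043, -11.596, 107.64, 0.0, 83.772, 10.324], 'tcp_pos': [0.513, 0.071, 0.152], 'orientation': [179.819, -0.033, 84.719], 'wrist_force': [-0.38, -0.482, -0.295], 'finger_gap': 0.085, 'grasp_force': 0.0}
shift [ 0.798 -0.321  0.527] turn [ 0.002 -0.     0.002]
[311 158] 240 top 0.044 circ 0.4448 0.4023 0.0415 rect [[0.447, 0.404], [0.071, 0.056], 2.563] bgr [24 36 55]
[338 171] 195 top 0.042 circ 0.5745 0.4086 0.0343 rect [[0.575, 0.41], [0.058, 0.067], 36.243] bgr [ 94 103 106]
[290 173] 89 top 0.029 circ 0.4504 0.2738 0.0338 rect [[0.453, 0.275], [0.06, 0.061], 19.008] bgr [74 82 84]
[349 185] 168 top 0.083 circ 0.6605 0.3613 0.0113 rect [[0.662, 0.362], [0.015, 0.021], 34.236] bgr [34 55 78]
[335 208] 86 top 0.036 circ 0.686 0.2334 0.0284 rect [[0.688, 0.238], [0.027, 0.055], 74.316] bgr [ 77  92 101]
53 [0.50879189 0.07595138 0.05419955] 0.05877597691884404
```

Request:
servo_tool(targets=[[0.2,-0.08,0,0,0,0],[0.42,-0.17,0,0,0,0],[0.63,-0.25,0.05,0,0,0],[0.798,-0.321,0.15,0,0,0],[0.798,-0.321,0.25,0,0,0]])

```text
time: 16.35
tcp_pos: [0.4486, 0.2789, 0.0853]
orientation: [-179.9, 0.0, 84.9]
wrist_force: [0.5, 0.2, -1.8]
finger_gap: 0.0853
grasp_force: 0.0
```

Request:
servo_tool(targets=[[0,0,0.1,0,0,0],[0,0,0.22,0,0,0],[0,0,0.3,0,0,0],[0,0,0.35,0,0,0],[0,0,0.35,0,0,0]])

```text
time: 16.98
tcp_pos: [0.45, 0.2766, -0.0006]
orientation: [-179.9, 0.0, 84.7]
wrist_force: [-0.0, -0.4, 0.1]
finger_gap: 0.0852
grasp_force: 0.0
```

Request:
servo_tool(targets=[[0,0,0,0,0,0],[0,0,0,0,0,0],[0,0,0,0,0,0],[0,0,0,0,0,0],[0,0,0,0,0,0]], claw=1)

```text
time: 17.6
tcp_pos: [0.4509, 0.2772, 0.0017]
orientation: [179.9, -0.1, 84.7]
wrist_force: [-1.5, -1.6, 9.4]
finger_gap: 0.061
grasp_force: 64.3
```

Request:
servo_tool(targets=[[0,0,0,0,0,0],[0,0,-0.1,0,0,0],[0,0,-0.25,0,0,0],[0,0,-0.4,0,0,0],[0,0,-0.5,0,0,0]])

```text
time: 18.23
tcp_pos: [0.4507, 0.2771, 0.1279]
orientation: [179.9, -0.1, 84.7]
wrist_force: [0.6, 0.5, -1.6]
finger_gap: 0.0609
grasp_force: 65.1
```

Run:
```python
import v
from h import *
go([.5046,-.004,.124],[180,0,84.5])
f=grab('wrist'); cv2.imwrite('pics/w3.png',f['color'][150:])
```

```text
{'time': 18.225, 'joints': [28.818, -9.186, 107.842, 0.001, 81.178, 34.097], 'tcp_pos': [0.451, 0.277, 0.128], 'orientation': [179.863, -0.094, 84.721], 'wrist_force': [0.567, 0.483, -1.597], 'finger_gap': 0.061, 'grasp_force': 65.126}
shift [-1.1    0.318  0.014] turn [ 0.002 -0.001  0.002]
```

View pics/w3.png

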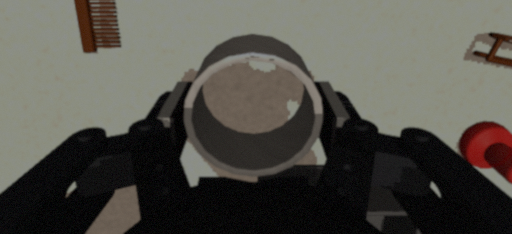

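Request:
servo_tool(targets=[[-0.2,0.058,0,0,0,0],[-0.4,0.116,0,0,0,0],[-0.6,0.174,0,0,0,0],[-0.8,0.232,0,0,0,0],[-0.95,0.275,0,0,0,0]])

```text
time: 18.9
tcp_pos: [0.4971, 0.032, 0.1256]
orientation: [179.9, -0.0, 84.7]
wrist_force: [0.3, 0.8, -0.9]
finger_gap: 0.0608
grasp_force: 65.1
```

Request:
servo_tool(targets=[[-0.1,0.029,0,0,0,0],[-0.15,0.043,0,0,0,0],[-0.15,0.043,0,0,0,0],[-0.15,0.043,0.15,0,0,0],[-0.15,0.043,0.25,0,0,0]])

```text
time: 19.52
tcp_pos: [0.5037, -0.0032, 0.0613]
orientation: [-180.0, -0.0, 84.8]
wrist_force: [-0.9, 0.1, -0.1]
finger_gap: 0.0608
grasp_force: 65.1
```

Request:
servo_tool(targets=[[0,0,0.07,0,0,0],[0,0,0.14,0,0,0],[0,0,0.19,0,0,0],[0,0,0.21,0,0,0],[0,0,0.21,0,0,0]])

```text
time: 20.15
tcp_pos: [0.5042, -0.0043, 0.0101]
orientation: [180.0, -0.0, 84.7]
wrist_force: [-0.1, -0.9, 0.2]
finger_gap: 0.0612
grasp_force: 65.1
```

Run:
```python
import v
from h import *
go([.5046,-.004,.008],[180,0,84.5])
```

```text
{'time': 20.15, 'joints': [-3.392, -6.01, 116.664, 0.001, 69.346, 1.888], 'tcp_pos': [0.504, -0.004, 0.01], 'orientation': [179.999, -0.001, 84.719], 'wrist_force': [-0.079, -0.928, 0.199], 'finger_gap': 0.061, 'grasp_force': 65.13}
shift [0.001 0.001 0.008] turn [ 0.    -0.     0.002]
```

Request:
servo_tool(targets=[[0,0,0.004,0,0,0],[0,0,0.008,0,0,0],[0,0,0.012,0,0,0],[0,0,0.012,0,0,0]])

```text
time: 20.65
tcp_pos: [0.5041, -0.0043, 0.0071]
orientation: [180.0, -0.0, 84.7]
wrist_force: [0.4, 0.3, -0.3]
finger_gap: 0.061
grasp_force: 65.1
```

Request:
servo_tool(targets=[[0,0,0,0,0,0],[0,0,0,0,0,0],[0,0,0,0,0,0],[0,0,0,0,0,0]], claw=-1)

```text
time: 21.15
tcp_pos: [0.5041, -0.0043, 0.0071]
orientation: [180.0, -0.0, 84.7]
wrist_force: [0.3, 0.1, -0.8]
finger_gap: 0.0851
grasp_force: 0.0
```

Request:
servo_tool(targets=[[0,0,-0.1,0,0,0],[0,0,-0.25,0,0,0],[0,0,-0.4,0,0,0],[0,0,-0.5,0,0,0],[0,0,-0.5,0,0,0]])

```text
time: 21.78
tcp_pos: [0.5049, -0.0044, 0.1339]
orientation: [179.8, -0.0, 84.7]
wrist_force: [-0.8, 0.1, -0.1]
finger_gap: 0.0855
grasp_force: 0.0
```

Run:
```python
import v
from objs import *
go([.576,.411,.008],[180,0,84.5]); objs('side')
```

```text
{'time': 21.775, 'joints': [-3.394, -12.667, 110.243, 0.001, 82.24, 1.887], 'tcp_pos': [0.505, -0.004, 0.134], 'orientation': [179.816, -0.007, 84.719], 'wrist_force': [-0.839, 0.087, -0.064], 'finger_gap': 0.085, 'grasp_force': 0.0}
shift [1.681 0.129 0.504] turn [ 0.002 -0.     0.002]
[200 251] 154 top 0.034 circ 0.6864 0.2359 0.0346 rect [[0.688, 0.24], [0.026, 0.068], 72.501] bgr [ 79  93 105]
[198 281] 293 top 0.085 circ 0.6581 0.3654 0.0114 rect [[0.659, 0.366], [0.017, 0.022], 16.437] bgr [54 75 97]
[225 301] 390 top 0.044 circ 0.5747 0.4115 0.0334 rect [[0.573, 0.412], [0.063, 0.062], 1.067] bgr [122 135 137]
[274 307] 613 top 0.045 circ 0.4451 0.4057 0.0407 rect [[0.445, 0.407], [0.053, 0.068], 84.209] bgr [53 66 82]
```

Request:
servo_tool(targets=[[0.25,0.02,0,0,0,0],[0.5,0.04,0,0,0,0],[0.75,0.058,0,0,0,0],[0.95,0.073,0,0,0,0],[0.95,0.073,0,0,0,0]])

```text
time: 22.45
tcp_pos: [0.5435, 0.2331, 0.1299]
orientation: [-179.9, 0.0, 84.9]
wrist_force: [-0.2, -0.5, -0.5]
finger_gap: 0.0854
grasp_force: 0.0
```

Request:
servo_tool(targets=[[0.25,0.02,0,0,0,0],[0.5,0.038,0,0,0,0],[0.73,0.056,0,0,0,0],[0.73,0.056,0.1,0,0,0],[0.73,0.056,0.2,0,0,0]])

```text
time: 23.08
tcp_pos: [0.5746, 0.4105, 0.0797]
orientation: [-179.9, 0.1, 84.7]
wrist_force: [0.2, -0.5, 0.4]
finger_gap: 0.0855
grasp_force: 0.0
```

Run:
```python
import v
from h import *
go([.576,.411,.008],[180,0,84.5])
```

```text
{'time': 23.075, 'joints': [33.477, 14.844, 87.539, -0.013, 77.72, 38.735], 'tcp_pos': [0.575, 0.41, 0.08], 'orientation': [-179.928, 0.074, 84.745], 'wrist_force': [0.221, -0.539, 0.424], 'finger_gap': 0.085, 'grasp_force': 0.0}
shift [0.003 0.006 0.287] turn [-0.001  0.001  0.003]
```

Request:
servo_tool(targets=[[0.002,0.003,0.1,0,0,0],[0.002,0.003,0.19,0,0,0],[0.002,0.003,0.26,0,0,0],[0.002,0.003,0.28,0,0,0],[0.002,0.003,0.28,0,0,0]])

```text
time: 23.7
tcp_pos: [0.5758, 0.4113, 0.0123]
orientation: [180.0, -0.0, 84.7]
wrist_force: [-0.5, 1.0, 0.1]
finger_gap: 0.0851
grasp_force: 0.0
```

Request:
servo_tool(targets=[[0,0,0,0,0,0],[0,0,0,0,0,0],[0,0,0,0,0,0],[0,0,0,0,0,0],[0,0,0,0,0,0]], claw=1)

```text
time: 24.32
tcp_pos: [0.5763, 0.4118, 0.0138]
orientation: [179.9, -0.1, 84.7]
wrist_force: [-1.1, -0.0, 7.1]
finger_gap: 0.0609
grasp_force: 66.0
```

Request:
servo_tool(targets=[[0,0,-0.03,0,0,0],[0,0,-0.1,0,0,0],[0,0,-0.25,0,0,0],[0,0,-0.4,0,0,0],[0,0,-0.48,0,0,0]])

```text
time: 24.95
tcp_pos: [0.5762, 0.4117, 0.1355]
orientation: [179.9, -0.1, 84.7]
wrist_force: [0.4, -0.6, -2.3]
finger_gap: 0.0617
grasp_force: 65.7
```

Run:
```python
import v
from h import *
go([.497,-.0836,.128],[180,0,84.5])
```

```text
{'time': 24.95, 'joints': [33.483, 12.832, 84.57, -0.001, 82.414, 38.761], 'tcp_pos': [0.576, 0.412, 0.135], 'orientation': [179.856, -0.115, 84.722], 'wrist_force': [0.418, -0.605, -2.304], 'finger_gap': 0.062, 'grasp_force': 65.693}
shift [-2.002 -0.133  0.026] turn [ 0.002 -0.001  0.002]
```

Request:
servo_tool(targets=[[-0.2,-0.013,0,0,0,0],[-0.4,-0.026,0,0,0,0],[-0.6,-0.04,0,0,0,0],[-0.8,-0.053,0,0,0,0],[-1.0,-0.067,0,0,0,0]])

```text
time: 25.58
tcp_pos: [0.5354, 0.1624, 0.1321]
orientation: [-180.0, 0.0, 84.7]
wrist_force: [0.5, 0.1, -1.6]
finger_gap: 0.0616
grasp_force: 65.6
```

Request:
servo_tool(targets=[[-0.2,-0.013,0,0,0,0],[-0.4,-0.026,0,0,0,0],[-0.6,-0.04,0,0,0,0],[-0.8,-0.053,0,0,0,0],[-0.93,-0.062,0,0,0,0]])

```text
time: 26.2
tcp_pos: [0.4985, -0.068, 0.1322]
orientation: [180.0, 0.0, 84.7]
wrist_force: [-0.2, -0.6, -2.2]
finger_gap: 0.0612
grasp_force: 65.7
```

Request:
servo_tool(targets=[[-0.05,-0.003,0,0,0,0],[-0.072,-0.004,0,0,0,0],[-0.072,-0.004,0.08,0,0,0],[-0.072,-0.004,0.2,0,0,0],[-0.072,-0.004,0.28,0,0,0]])

```text
time: 26.82
tcp_pos: [0.4958, -0.0829, 0.0595]
orientation: [-179.9, -0.0, 84.8]
wrist_force: [-0.4, 0.1, -2.1]
finger_gap: 0.0613
grasp_force: 65.6
```

Request:
servo_tool(targets=[[0,0,0.05,0,0,0],[0,0,0.1,0,0,0],[0,0,0.13,0,0,0],[0,0,0.14,0,0,0],[0,0,0.14,0,0,0]])

```text
time: 27.45
tcp_pos: [0.4966, -0.084, 0.0273]
orientation: [180.0, 0.0, 84.7]
wrist_force: [0.2, 0.1, -1.9]
finger_gap: 0.0611
grasp_force: 65.6
```

Run:
```python
import v
from h import *
go([.497,-.0836,.0185],[180,0,84.5])
```

```text
{'time': 27.45, 'joints': [-12.505, -7.271, 116.035, -0.001, 71.219, -7.224], 'tcp_pos': [0.497, -0.084, 0.027], 'orientation': [179.984, 0.003, 84.719], 'wrist_force': [0.172, 0.114, -1.856], 'finger_gap': 0.061, 'grasp_force': 65.627}
shift [0.002 0.001 0.035] turn [0.    0.    0.002]
```

Request:
servo_tool(targets=[[0,0,0.008,0,0,0],[0,0,0.016,0,0,0],[0,0,0.022,0,0,0],[0,0,0.027,0,0,0],[0,0,0.027,0,0,0]])

```text
time: 28.08
tcp_pos: [0.4964, -0.084, 0.0202]
orientation: [-180.0, -0.0, 84.7]
wrist_force: [-0.0, -0.6, -1.7]
finger_gap: 0.0614
grasp_force: 65.6
```

Request:
servo_tool(targets=[[0,0,0.003,0,0,0],[0,0,0.005,0,0,0],[0,0,0.005,0,0,0]])

```text
time: 28.45
tcp_pos: [0.4965, -0.084, 0.019]
orientation: [-180.0, -0.0, 84.7]
wrist_force: [-0.2, -0.1, -2.0]
finger_gap: 0.0611
grasp_force: 65.6
```

Request:
servo_tool(targets=[[0,0,0.002,0,0,0],[0,0,0.004,0,0,0],[0,0,0.004,0,0,0]])

```text
time: 28.82
tcp_pos: [0.4966, -0.084, 0.0188]
orientation: [180.0, 0.0, 84.7]
wrist_force: [-6.0, -0.4, 8.8]
finger_gap: 0.0617
grasp_force: 66.7
```

Request:
servo_tool(targets=[[0,0,0,0,0,0],[0,0,0,0,0,0],[0,0,0,0,0,0],[0,0,0,0,0,0],[0,0,0,0,0,0]], claw=-1)

```text
time: 29.45
tcp_pos: [0.4965, -0.084, 0.018]
orientation: [-180.0, 0.0, 84.7]
wrist_force: [0.8, -1.1, -0.0]
finger_gap: 0.0854
grasp_force: 0.0
```

Request:
servo_tool(targets=[[0,0,-0.08,0,0,0],[0,0,-0.25,0,0,0],[0,0,-0.4,0,0,0],[0,0,-0.5,0,0,0],[0,0,-0.5,0,0,0]])

```text
time: 30.08
tcp_pos: [0.4973, -0.0842, 0.145]
orientation: [179.8, 0.0, 84.7]
wrist_force: [0.3, -0.6, -0.5]
finger_gap: 0.0854
grasp_force: 0.0
```

Run:
```python
import v
from objs import *
go([.446,.4055,.008],[180,0,-6]); objs('side'); objs('scene')
```

```text
{'time': 30.075, 'joints': [-12.504, -13.135, 109.588, 0.001, 83.359, -7.221], 'tcp_pos': [0.497, -0.084, 0.145], 'orientation': [179.813, 0.023, 84.717], 'wrist_force': [0.347, -0.641, -0.494], 'finger_gap': 0.085, 'grasp_force': 0.0}
shift [ 1.932 -0.386  0.546] turn [ 2.000e-03 -1.000e-03  1.008e+00]
[200 251] 153 top 0.034 circ 0.6845 0.2373 0.0322 rect [[0.686, 0.243], [0.026, 0.063], 75.817] bgr [ 78  92 104]
[198 281] 291 top 0.085 circ 0.6587 0.3663 0.0106 rect [[0.659, 0.366], [0.018, 0.019], 31.517] bgr [54 75 97]
[274 307] 608 top 0.045 circ 0.4462 0.407 0.0414 rect [[0.445, 0.407], [0.05, 0.069], 83.129] bgr [53 66 82]
[311 158] 236 top 0.043 circ 0.4482 0.3981 0.0398 rect [[0.447, 0.403], [0.053, 0.071], 85.333] bgr [23 35 55]
[349 185] 167 top 0.083 circ 0.6614 0.3612 0.0104 rect [[0.661, 0.362], [0.015, 0.02], 80.252] bgr [34 55 78]
[335 208] 84 top 0.034 circ 0.6862 0.2357 0.0301 rect [[0.688, 0.241], [0.028, 0.058], 71.834] bgr [ 77  92 100]
```

Request:
servo_tool(targets=[[0.25,-0.05,0,0,0,0],[0.5,-0.1,0,0,0,0],[0.75,-0.15,0,0,0,0],[0.95,-0.19,0,0,0,0],[0.95,-0.19,0,0,0,0]])

```text
time: 30.8
tcp_pos: [0.4699, 0.1597, 0.1415]
orientation: [-179.9, 0.0, 85.0]
wrist_force: [0.2, 0.2, 0.6]
finger_gap: 0.0855
grasp_force: 0.0
```

Request:
servo_tool(targets=[[0.25,-0.05,0,0,0,-0.1],[0.5,-0.1,0,0,0,-0.2],[0.75,-0.15,0,0,0,-0.3],[0.98,-0.196,0,0,0,-0.4],[0.98,-0.196,0,0,0,-0.5]])

```text
time: 31.42
tcp_pos: [0.444, 0.4075, 0.141]
orientation: [-179.9, -0.0, 130.2]
wrist_force: [0.3, -0.8, -0.2]
finger_gap: 0.0858
grasp_force: 0.0
```

Request:
servo_tool(targets=[[0,0,0,0,0,-0.1],[0,0,0,0,0,-0.2],[0,0,0,0,0,-0.3],[0,0,0,0,0,-0.4],[0,0,0,0,0,-0.49]])

```text
time: 32.05
tcp_pos: [0.4452, 0.4042, 0.1416]
orientation: [-179.9, -0.1, 174.1]
wrist_force: [-0.4, 0.2, 0.1]
finger_gap: 0.0854
grasp_force: 0.0
```

Run:
```python
import v
from objs import *
objs('wrist'); objs('side')
go([.446,.4055,.010],[180,0,174])
```

```text
{'time': 32.05, 'joints': [39.813, -0.239, 98.149, -0.012, 82.199, -44.24], 'tcp_pos': [0.445, 0.404, 0.142], 'orientation': [-179.914, -0.067, 174.054], 'wrist_force': [-0.397, 0.227, 0.126], 'finger_gap': 0.085, 'grasp_force': 0.0}
[255 185] 4714 top 0.044 circ 0.4458 0.4055 0.0411 rect [[0.446, 0.405], [0.05, 0.069], 84.976] bgr [19 32 57]
[200 251] 152 top 0.033 circ 0.6856 0.2346 0.0329 rect [[0.688, 0.24], [0.026, 0.065], 72.104] bgr [ 86 101 114]
[198 281] 289 top 0.085 circ 0.6584 0.3661 0.0108 rect [[0.659, 0.366], [0.017, 0.021], 12.596] bgr [ 60  83 107]
[274 307] 608 top 0.045 circ 0.445 0.4062 0.0412 rect [[0.445, 0.407], [0.053, 0.068], 84.657] bgr [52 65 80]
shift [-0.004  0.006  0.527] turn [-0.001 -0.001 -0.001]
```

Request:
servo_tool(targets=[[-0.004,-0.005,0.15,0,0,0],[-0.004,-0.005,0.32,0,0,0],[-0.004,-0.005,0.45,0,0,0],[-0.004,-0.005,0.51,0,0,0],[-0.004,-0.005,0.515,0,0,0]])

```text
time: 32.78
tcp_pos: [0.4456, 0.4035, 0.0137]
orientation: [-179.9, -0.1, 173.7]
wrist_force: [-0.4, 0.8, 0.6]
finger_gap: 0.0856
grasp_force: 0.0
```

Request:
servo_tool(targets=[[0,0,0,0,0,0],[0,0,0,0,0,0],[0,0,0,0,0,0],[0,0,0,0,0,0],[0,0,0,0,0,0]], claw=1)

```text
time: 33.4
tcp_pos: [0.4463, 0.4045, 0.0159]
orientation: [179.9, 0.1, 173.8]
wrist_force: [0.5, -0.0, 5.3]
finger_gap: 0.0491
grasp_force: 63.2
```

Request:
servo_tool(targets=[[0,0,-0.03,0,0,0],[0,0,-0.1,0,0,0],[0,0,-0.25,0,0,0],[0,0,-0.4,0,0,0],[0,0,-0.48,0,0,0]])

```text
time: 34.02
tcp_pos: [0.4461, 0.4044, 0.1376]
orientation: [179.9, 0.1, 173.8]
wrist_force: [-0.7, -0.1, -1.6]
finger_gap: 0.0488
grasp_force: 62.5
```

Request:
servo_tool(targets=[[0,0,0,0,0,0.1],[0,0,0,0,0,0.2],[0,0,0,0,0,0.3],[0,0,0,0,0,0.4],[0,0,0,0,0,0.5]])

```text
time: 34.65
tcp_pos: [0.4455, 0.4039, 0.1342]
orientation: [-180.0, 0.0, 128.5]
wrist_force: [-0.7, 0.2, -0.6]
finger_gap: 0.0494
grasp_force: 62.5
```

Request:
servo_tool(targets=[[0,0,0,0,0,0.1],[0,0,0,0,0,0.2],[0,0,0,0,0,0.3],[0,0,0,0,0,0.4],[0,0,0,0,0,0.495]])

```text
time: 35.28
tcp_pos: [0.4455, 0.4039, 0.1343]
orientation: [-180.0, 0.0, 84.0]
wrist_force: [1.0, -1.2, -1.2]
finger_gap: 0.049
grasp_force: 62.5
```

Run:
```python
import v
from h import *
go([.4893,-.1633,.128],[180,0,84.5])
```

```text
{'time': 35.275, 'joints': [39.763, -0.023, 98.633, 0.002, 81.418, 45.783], 'tcp_pos': [0.446, 0.404, 0.134], 'orientation': [-179.979, 0.019, 83.98], 'wrist_force': [0.992, -1.188, -1.237], 'finger_gap': 0.049, 'grasp_force': 62.488}
shift [-2.238  0.412  0.026] turn [-0.     0.    -0.006]
```

Request:
servo_tool(targets=[[-0.2,0.037,0,0,0,0],[-0.4,0.074,0,0,0,0],[-0.6,0.11,0,0,0,0],[-0.8,0.147,0,0,0,0],[-0.95,0.175,0,0,0,0]])

```text
time: 35.9
tcp_pos: [0.4652, 0.1615, 0.1344]
orientation: [180.0, 0.0, 84.2]
wrist_force: [0.5, 0.5, -1.0]
finger_gap: 0.0488
grasp_force: 62.5
```

Request:
servo_tool(targets=[[-0.2,0.037,0,0,0,0],[-0.4,0.074,0,0,0,0],[-0.6,0.11,0,0,0,0],[-0.8,0.147,0,0,0,0],[-0.95,0.175,0,0,0,0]])

```text
time: 36.52
tcp_pos: [0.485, -0.0793, 0.1344]
orientation: [-180.0, 0.0, 84.2]
wrist_force: [0.4, 0.2, -1.0]
finger_gap: 0.0491
grasp_force: 62.5
```

Request:
servo_tool(targets=[[-0.15,0.028,0,0,0,0],[-0.28,0.052,0,0,0,0],[-0.338,0.062,0,0,0,0],[-0.338,0.062,0.1,0,0,0],[-0.338,0.062,0.2,0,0,0]])

```text
time: 37.15
tcp_pos: [0.4923, -0.1627, 0.0838]
orientation: [180.0, -0.0, 84.3]
wrist_force: [0.5, 0.2, -1.6]
finger_gap: 0.049
grasp_force: 62.6
```

Request:
servo_tool(targets=[[0,0,0.08,0,0,0],[0,0,0.16,0,0,0],[0,0,0.21,0,0,0],[0,0,0.22,0,0,0],[0,0,0.225,0,0,0]])

```text
time: 37.78
tcp_pos: [0.4926, -0.1631, 0.0285]
orientation: [180.0, 0.0, 84.3]
wrist_force: [0.5, -0.2, -1.4]
finger_gap: 0.0491
grasp_force: 62.6
```

Run:
```python
import v
from h import *
go([.4893,-.1633,.02],[180,0,84.5])
```

```text
{'time': 37.775, 'joints': [-21.134, -5.344, 114.16, 0.001, 71.148, -15.406], 'tcp_pos': [0.493, -0.163, 0.028], 'orientation': [179.965, 0.009, 84.272], 'wrist_force': [0.529, -0.233, -1.39], 'finger_gap': 0.049, 'grasp_force': 62.574}
shift [-0.002 -0.013  0.034] turn [ 0.     0.    -0.003]
```

Request:
servo_tool(targets=[[0,-0.01,0.01,0,0,0],[0,-0.012,0.02,0,0,0],[0,-0.012,0.028,0,0,0],[0,-0.012,0.034,0,0,0],[0,-0.012,0.036,0,0,0]])

```text
time: 38.4
tcp_pos: [0.4895, -0.1628, 0.0208]
orientation: [180.0, 0.0, 84.3]
wrist_force: [-15.1, 5.6, 27.2]
finger_gap: 0.0489
grasp_force: 65.9
```

Request:
servo_tool(targets=[[0,0,0,0,0,0],[0,0,0,0,0,0],[0,0,0,0,0,0],[0,0,0,0,0,0],[0,0,0,0,0,0]], claw=-1)

```text
time: 39.02
tcp_pos: [0.4893, -0.1627, 0.019]
orientation: [-180.0, -0.0, 84.3]
wrist_force: [-0.4, 0.2, 0.4]
finger_gap: 0.0852
grasp_force: 0.0
```

Request:
servo_tool(targets=[[0,0,-0.08,0,0,0],[0,0,-0.25,0,0,0],[0,0,-0.4,0,0,0],[0,0,-0.6,0,0,0],[0,0,-0.8,0,0,0]])

```text
time: 39.65
tcp_pos: [0.489, -0.1625, 0.2223]
orientation: [179.9, 0.0, 84.3]
wrist_force: [0.7, -1.1, -0.1]
finger_gap: 0.0855
grasp_force: 0.0
```

Request:
servo_tool(targets=[[0.25,0.025,0,0,0,0.1],[0.5,0.05,0,0,0,0.2],[0.75,0.07,0,0,0,0.3],[0.97,0.08,0,0,0,0.4],[0.97,0.08,0,0,0,0.5]])

```text
time: 40.28
tcp_pos: [0.5333, 0.0801, 0.2205]
orientation: [180.0, -0.1, 39.2]
wrist_force: [-0.3, -0.8, -0.7]
finger_gap: 0.0852
grasp_force: 0.0
```

Request:
servo_tool(targets=[[0,0,0,0,0,0.1],[0,0,0,0,0,0.2],[0,0,0,0,0,0.3],[0,0,0,0,0,0.4],[0,0,0,0,0,0.495]])

```text
time: 40.9
tcp_pos: [0.5333, 0.0766, 0.2207]
orientation: [-180.0, -0.1, -5.6]
wrist_force: [0.5, 0.5, 1.3]
finger_gap: 0.0857
grasp_force: 0.0
```

Run:
```python
import v
from h import *
f=grab('scene'); a=f['color'][150:320,130:357]; b=grab('side'); b2=b['color'][90:260,170:397]
o=np.vstack([cv2.resize(a,(400,300)),cv2.resize(b2,(400,300))]); cv2.imwrite('pics/c3.png',cv2.convertScaleAbs(o,alpha=1.5))
P=cloud(b);X,Y,z=P[...,0],P[...,1],P[...,2]
m=(X>.6)&(X<.68)&(Y>.02)&(Y<.1)&(z>.14)&(z<.2)&(b['color'].sum(-1)<70); q=P[m]; print(len(q), np.percentile(q,[3,50,97],0).round(3).tolist() if len(q) else '')
go([.6425,.0595,.161],[180,0,-5.5])
```

```text
{'time': 40.9, 'joints': [5.462, -10.371, 100.184, -0.002, 90.115, 101.029], 'tcp_pos': [0.533, 0.077, 0.221], 'orientation': [-179.988, -0.07, -5.568], 'wrist_force': [0.51, 0.501, 1.338], 'finger_gap': 0.086, 'grasp_force': 0.0}
0 
shift [0.441 0.027 0.239] turn [-0.    -0.001  0.001]
```

View pics/c3.png

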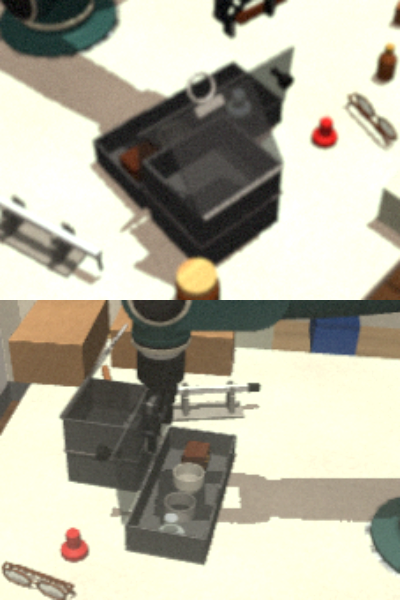

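Request:
servo_tool(targets=[[0,0,-0.25,0,0,0],[0.2,0.012,-0.28,0,0,0],[0.437,0.027,-0.28,0,0,0],[0.437,0.027,-0.28,0,0,0],[0.437,0.027,-0.28,0,0,0]])

```text
time: 41.62
tcp_pos: [0.6413, 0.0598, 0.2894]
orientation: [180.0, 0.0, -5.2]
wrist_force: [-0.0, -0.1, 0.4]
finger_gap: 0.0858
grasp_force: 0.0
```

Request:
servo_tool(targets=[[0,0,0.12,0,0,0],[0,0,0.28,0,0,0],[0,0,0.42,0,0,0],[0,0,0.52,0,0,0],[0,0,0.522,0,0,0]])

```text
time: 42.25
tcp_pos: [0.6402, 0.0601, 0.1582]
orientation: [180.0, 0.1, -5.2]
wrist_force: [0.7, 0.9, 0.8]
finger_gap: 0.0853
grasp_force: 0.0
```

Run:
```python
import v
from h import *
go([.6425,.0592,.1605],[180,0,-5.5])
```

```text
{'time': 42.25, 'joints': [3.085, 4.369, 91.844, 0.001, 83.863, 98.272], 'tcp_pos': [0.64, 0.06, 0.158], 'orientation': [179.99, 0.075, -5.187], 'wrist_force': [0.727, 0.876, 0.783], 'finger_gap': 0.085, 'grasp_force': 0.0}
shift [ 0.01   0.003 -0.009] turn [0.    0.001 0.003]
```

Request:
servo_tool(targets=[[0.01,0.003,-0.009,0,0,0],[0.01,0.003,-0.009,0,0,0],[0.01,0.003,-0.009,0,0,0],[0.01,0.003,-0.009,0,0,0],[0.01,0.003,-0.009,0,0,0]], claw=1)

```text
time: 42.88
tcp_pos: [0.6445, 0.0582, 0.1619]
orientation: [179.9, -0.1, -5.3]
wrist_force: [0.5, -5.2, 5.4]
finger_gap: 0.0255
grasp_force: 58.9
```

Request:
servo_tool(targets=[[-0.028,0,-0.013,0,0,0],[-0.057,0,-0.024,0,0,0],[-0.1,0,-0.036,0,0,0],[-0.143,0,-0.045,0,0,0],[-0.187,0,-0.05,0,0,0]])

```text
time: 43.5
tcp_pos: [0.5975, 0.0628, 0.1739]
orientation: [180.0, -0.1, -5.3]
wrist_force: [2.9, -3.5, 0.8]
finger_gap: 0.0254
grasp_force: 59.1
```

Request:
servo_tool(targets=[[-0.044,0,-0.001,0,0,0],[-0.088,0,0.001,0,0,0],[-0.132,0,0.008,0,0,0],[-0.175,0,0.019,0,0,0],[-0.217,0,0.033,0,0,0]])

```text
time: 44.12
tcp_pos: [0.5428, 0.0683, 0.1651]
orientation: [-180.0, -0.0, -5.3]
wrist_force: [1.6, -3.6, 3.1]
finger_gap: 0.0255
grasp_force: 59.5
```

Request:
servo_tool(targets=[[-0.039,0,0.019,0,0,0],[-0.079,0,0.039,0,0,0],[-0.116,0,0.063,0,0,0],[-0.151,0,0.091,0,0,0],[-0.151,0,0.091,0,0,0]])

```text
time: 44.75
tcp_pos: [0.5048, 0.072, 0.1417]
orientation: [-180.0, 0.1, -5.3]
wrist_force: [-2.4, 1.1, 4.1]
finger_gap: 0.0256
grasp_force: 59.7
```

Request:
servo_tool(targets=[[-0.031,0,0.031,0,0,0],[-0.061,0,0.064,0,0,0],[-0.088,0,0.1,0,0,0],[-0.11,0,0.137,0,0,0],[-0.11,0,0.137,0,0,0]])

```text
time: 45.38
tcp_pos: [0.4778, 0.0746, 0.107]
orientation: [-180.0, 0.1, -5.3]
wrist_force: [-1.7, 4.9, 1.7]
finger_gap: 0.0255
grasp_force: 59.8
```

```bash
python3 v.py
```

```text
{'time': 45.375, 'joints': [5.816, -14.357, 114.196, 0.061, 80.235, 101.075], 'tcp_pos': [0.478, 0.075, 0.107], 'orientation': [-179.955, 0.085, -5.269], 'wrist_force': [-1.693, 4.914, 1.724], 'finger_gap': 0.025, 'grasp_force': 59.833}
```

Request:
servo_tool(targets=[[-0.02,0,0.038,0,0,0],[-0.036,0,0.072,0,0,0],[-0.042,0,0.083,0,0,0],[-0.042,0,0.09,0,0,0],[-0.042,0,0.09,0,0,0]])

```text
time: 46.0
tcp_pos: [0.4693, 0.0755, 0.0877]
orientation: [-179.9, -0.2, -5.3]
wrist_force: [-2.3, 4.5, 23.2]
finger_gap: 0.0254
grasp_force: 62.0
```

Request:
servo_tool(targets=[[0,0,0,0,0,0],[0,0,0,0,0,0],[0,0,0,0,0,0],[0,0,0,0,0,0],[0,0,0,0,0,0]], claw=-1)

```text
time: 46.62
tcp_pos: [0.4679, 0.0751, 0.0854]
orientation: [180.0, 0.0, -5.3]
wrist_force: [0.4, -0.4, -0.1]
finger_gap: 0.0855
grasp_force: 0.0
```

Request:
servo_tool(targets=[[0,0,-0.08,0,0,0],[0,0,-0.25,0,0,0],[0,0,-0.45,0,0,0],[0,0,-0.65,0,0,0],[0,0,-0.65,0,0,0]])

```text
time: 47.25
tcp_pos: [0.469, 0.0752, 0.2537]
orientation: [-179.9, -0.4, -5.3]
wrist_force: [-0.4, -0.3, -0.7]
finger_gap: 0.0851
grasp_force: 0.0
```

Run:
```python
import v
from h import *
go([.46,-.395,.25],[180,0,14])
```

```text
{'time': 47.25, 'joints': [6.035, -19.41, 104.483, -0.001, 94.517, 101.315], 'tcp_pos': [0.469, 0.075, 0.254], 'orientation': [-179.921, -0.401, -5.28], 'wrist_force': [-0.355, -0.327, -0.678], 'finger_gap': 0.085, 'grasp_force': 0.0}
shift [0.137 1.876 0.013] turn [-0.    -0.005 -0.214]
```

Request:
servo_tool(targets=[[-0.05,0.25,0,0,0,0],[-0.08,0.5,0,0,0,0],[-0.05,0.75,0,0,0,0],[0.0,0.95,0,0,0,0],[0.0,0.95,0,0,0,0]])

```text
time: 47.88
tcp_pos: [0.4457, -0.1641, 0.248]
orientation: [180.0, 0.0, -5.5]
wrist_force: [1.0, 1.0, 0.4]
finger_gap: 0.0854
grasp_force: 0.0
```

Request:
servo_tool(targets=[[0.02,0.25,0,0,0,-0.05],[0.05,0.5,0,0,0,-0.1],[0.08,0.7,0,0,0,-0.15],[0.137,0.926,0,0,0,-0.21],[0.137,0.926,0,0,0,-0.21]])

```text
time: 48.5
tcp_pos: [0.459, -0.3969, 0.247]
orientation: [-179.9, 0.1, 13.6]
wrist_force: [1.7, 1.2, 0.8]
finger_gap: 0.0854
grasp_force: 0.0
```

Run:
```python
import v
from h import *
f=grab('wrist'); cv2.imwrite('pics/w4.png',cv2.resize(f['color'],(640,480)))
P=cloud(f);X,Y,z=P[...,0],P[...,1],P[...,2]; ok=f['range_z']>0
m=ok&(X>.33)&(X<.66)&(Y>-.48)&(Y<-.32)&(z>.061)&(z<.085); q=P[m]
print(len(q),np.median(q[:,2]),cv2.minAreaRect(q[:,:2].astype(np.float32)))
l=cv2.fitLine(q[:,:2].astype(np.float32),cv2.DIST_HUBER,0,.01,.01).ravel(); print(l)
t=(q[:,:2]-l[2:])@l[:2]; print('ends',np.percentile(t,[.5,99.5]), l[2:]+l[:2]*np.percentile(t,[.5,99.5]).mean())
for n in ['scene','side']:
    f=grab(n); cv2.imwrite(f'pics/{n}_e.png',f['color'])
s=load('scene')['color'][175:235,200:280]; d=load('side')['color'][95:175,185:292]
o=np.hstack([cv2.resize(s,(400,300)),cv2.resize(d,(400,300))]); cv2.imwrite('pics/eye.png',cv2.convertScaleAbs(o,alpha=1.5))
```

```text
{'time': 48.5, 'joints': [-43.255, -1.97, 90.031, -0.01, 92.057, 33.164], 'tcp_pos': [0.459, -0.397, 0.247], 'orientation': [-179.908, 0.072, 13.581], 'wrist_force': [1.701, 1.235, 0.849], 'finger_gap': 0.085, 'grasp_force': 0.0}
3594 0.07206641467783975 ((0.49154701828956604, -0.3893236815929413), (0.2576137185096741, 0.034739941358566284), 14.118623733520508)
[ 0.9713389   0.23769875  0.5022016  -0.3871144 ]
ends [-0.13726027  0.11683884] [ 0.49228355 -0.38954148]
```

View pics/w4.png

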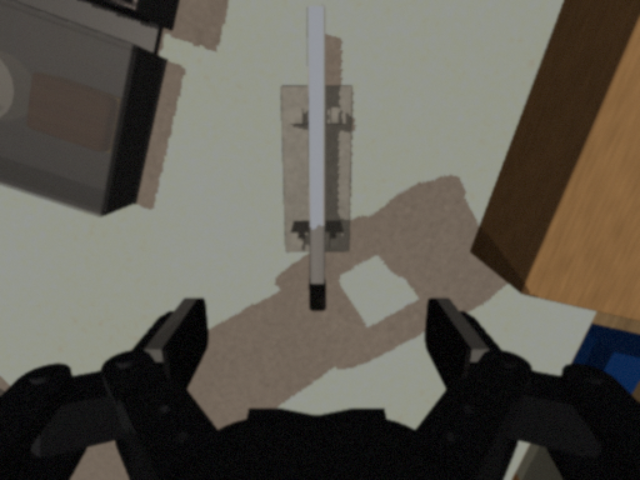

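View pics/eye.png

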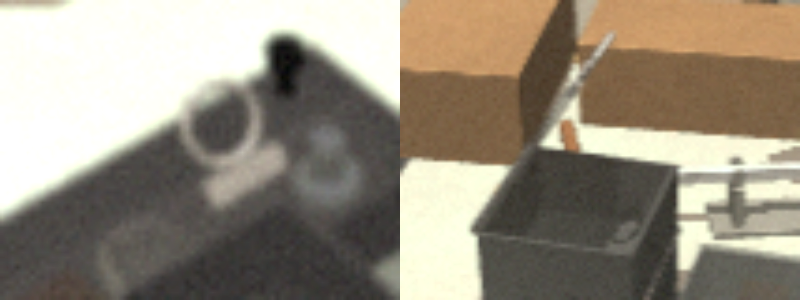

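Run:
```python
from h import *
def dir_(f,u,v):
    x,y=slopes(f,u,v); d=f['rotation']@np.array([x,-y,-1.]); return d/np.linalg.norm(d)
s,d=load('scene'),load('side')
def tri(a,b):
    da,db=dir_(s,*a),dir_(d,*b)
    t=np.linalg.lstsq(np.c_[da,-db],d['eye']-s['eye'],rcond=None)[0]
    p,q=s['eye']+da*t[0],d['eye']+db*t[1]; return (p+q)/2,np.linalg.norm(p-q)
E,g=tri((243.8,199.6),(238,110.5)); print('eye',E,g)
# depth-based: scene ring pixels (bright vs dark)
P=cloud(s)
X,Y,z=P[...,0],P[...,1],P[...,2]
for n,f in (('scene',s),('side',d)):
    P=cloud(f);X,Y,z=P[...,0],P[...,1],P[...,2]
    m=(X>.54)&(X<.67)&(Y>-.24)&(Y<-.08)&(z>.265)&(z<.36); q=P[m]
    print(n,len(q),np.percentile(q,[2,50,98],0).round(3).tolist())
C=np.array([.5003,-.0488]); lx=np.array([np.cos(np.radians(-5.4)),np.sin(np.radians(-5.4))]); ly=np.array([-lx[1],lx[0]])
loc=np.array([(E[:2]-C)@lx,(E[:2]-C)@ly,E[2]]); print('eye local',loc)
for a in np.arange(.85,1.06,.025):
    h=np.array([.250,.155]); e=h+[-.179*np.cos(a)+.004*np.sin(a),.179*np.sin(a)+.004*np.cos(a)]; print(round(a,3),e.round(4), (C+e[0]*lx-.085*ly).round(4))
```

```text
eye [ 0.64105334 -0.14733325  0.3024856 ] 0.0018091030637614393
scene 521 [[0.633, -0.235, 0.267], [0.661, -0.17, 0.283], [0.67, -0.091, 0.324]]
side 66 [[0.628, -0.216, 0.283], [0.653, -0.128, 0.289], [0.666, -0.085, 0.328]]
eye local [ 0.14940147 -0.0848499   0.3024856 ]
0.85 [0.1349 0.2921] [ 0.6266 -0.1461]
0.875 [0.1383 0.295 ] [ 0.63   -0.1464]
0.9 [0.1419 0.2977] [ 0.6335 -0.1468]
0.925 [0.1455 0.3004] [ 0.6371 -0.1471]
0.95 [0.1491 0.3029] [ 0.6408 -0.1475]
0.975 [0.1529 0.3054] [ 0.6445 -0.1478]
1.0 [0.1567 0.3078] [ 0.6483 -0.1482]
1.025 [0.1605 0.3101] [ 0.6521 -0.1485]
1.05 [0.1644 0.3123] [ 0.656  -0.1489]
```

Run:
```python
from h import *
go([.492,-.3894,.044],[180,0,13.9])
```

```text
shift [0.132 0.014 0.817] turn [-0.    -0.    -0.003]
```

Request:
servo_tool(targets=[[0.13,0.014,0.1,0,0,-0.003],[0.13,0.014,0.3,0,0,-0.003],[0.13,0.014,0.5,0,0,-0.003],[0.13,0.014,0.6,0,0,-0.003],[0.13,0.014,0.6,0,0,-0.003]])

```text
time: 49.28
tcp_pos: [0.491, -0.3889, 0.097]
orientation: [-179.9, 0.1, 13.9]
wrist_force: [-0.6, -0.6, 0.9]
finger_gap: 0.0854
grasp_force: 0.0
```

Run:
```python
import v
from h import *
f=grab('wrist')
P=cloud(f);X,Y,z=P[...,0],P[...,1],P[...,2]; ok=f['range_z']>0
m=ok&(X>.48)&(X<.66)&(Y>-.46)&(Y<-.32)&(z>.066)&(z<.078); q=P[m]
u=np.array([np.cos(np.radians(14)),np.sin(np.radians(14))]); w=np.array([-u[1],u[0]])
t=(q[:,:2]-[.492,-.3894])@u; s=(q[:,:2]-[.492,-.3894])@w
print(len(q)); 
for a in np.arange(0,.13,.02):
    b=abs(t-a)<.01
    if b.sum()>5: print(round(a,2),np.percentile(s[b],[5,50,95]).round(4))
print('tmax',np.percentile(t,99.5))
go([.492,-.3894,.044],[180,0,13.9])
```

```text
{'time': 49.275, 'joints': [-40.716, 4.613, 97.441, 0.008, 78.088, 35.335], 'tcp_pos': [0.491, -0.389, 0.097], 'orientation': [-179.88, 0.075, 13.947], 'wrist_force': [-0.607, -0.593, 0.92], 'finger_gap': 0.085, 'grasp_force': 0.0}
6573
0.0 [-0.0065 -0.0003  0.006 ]
0.02 [-0.0063 -0.0003  0.0057]
0.04 [-0.0159 -0.0004  0.0148]
0.06 [-0.0143 -0.0004  0.0137]
0.08 [-0.0069 -0.0004  0.0056]
0.1 [-0.0068 -0.0007  0.0054]
0.12 [-0.0071 -0.0005  0.0056]
tmax 0.12013833305331319
shift [ 0.002 -0.001  0.219] turn [-0. -0.  0.]
```

Request:
servo_tool(targets=[[0,0.0,0.08,0,0,0],[0,0.0,0.16,0,0,0],[0,0.0,0.21,0,0,0],[0,0.0,0.22,0,0,0],[0,0.0,0.22,0,0,0]])

```text
time: 49.95
tcp_pos: [0.4915, -0.3909, 0.0432]
orientation: [180.0, -0.0, 13.9]
wrist_force: [0.4, 0.1, -0.5]
finger_gap: 0.0852
grasp_force: 0.0
```

Request:
servo_tool(targets=[[0,0,0,0,0,0],[0,0,0,0,0,0],[0,0,0,0,0,0],[0,0,0,0,0,0],[0,0,0,0,0,0]], claw=1)

```text
time: 50.58
tcp_pos: [0.4915, -0.3909, 0.0433]
orientation: [180.0, -0.0, 13.9]
wrist_force: [-0.9, 0.4, 3.0]
finger_gap: 0.0127
grasp_force: 58.8
```

Request:
servo_tool(targets=[[0,0,0,0,0,0],[0,0,0,0,0,0]])

```text
time: 50.82
tcp_pos: [0.4915, -0.3909, 0.0433]
orientation: [180.0, -0.0, 13.9]
wrist_force: [-0.1, 0.6, 4.4]
finger_gap: 0.0127
grasp_force: 58.9
```

```bash
python3 v.py
```

```text
{'time': 50.825, 'joints': [-40.823, 7.316, 99.819, -0.001, 72.845, 35.287], 'tcp_pos': [0.491, -0.391, 0.043], 'orientation': [179.984, -0.011, 13.89], 'wrist_force': [-0.065, 0.6, 4.399], 'finger_gap': 0.013, 'grasp_force': 58.939}
```

```bash
cat > plan.py <<'E'
from h import *
C=np.array([.5003,-.0488]); yaw=-5.4; 
lx=np.array([np.cos(np.radians(yaw)),np.sin(np.radians(yaw)),0]); ly=np.array([-lx[1],lx[0],0]); lz=np.array([0,0,1.])
L0=.126; ZU=-.0117   # hook axis along tool x, underside tool z
E0=np.array([.641,-.1475,.3027]); a0=.95
def vec(v): return v[0]*lx+v[1]*lz
def c(a): return vec([-np.cos(a),np.sin(a)])
def n(a): return vec([np.sin(a),np.cos(a)])
H=E0-.179*c(a0)-.004*n(a0)
def Ef(a): return H+.179*c(a)+.004*n(a)
def pose(p,pt,xo,zo):
    "tool pose so that pole point (xo from prong axis, zo below underside) is at pt; p rad hook lowered"
    r=R.from_euler('xyz',[180,0,yaw],degrees=True)*R.from_rotvec([0,-p,0])
    return pt-r.apply([L0+xo,0,ZU+zo]), r
def pole(p,prong_pt,depth): return pose(p,prong_pt,0,depth)
def corner(a,p): return pose(p,H+.201*c(a)+.004*n(a),-.0065,.003)
def rel(base,tg):
    bp,br=base; tp,tr=tg
    return np.r_[br.inv().apply(tp-bp)/.25,(br.inv()*tr).as_rotvec()/(np.pi/2)].round(3).tolist()
def now():
    s=env.sense(); return s['tcp_pos'],R.from_euler('xyz',s['orientation'],degrees=True)
E
python3 - <<'E'
from plan import *
print(H)
p=np.radians(20); E=E0
far=pole(p,E-.06*lx+.03*lz,.06); pre=pole(p,E,.055); ins=pole(p,E,.020)
for t in (far,pre,ins,corner(.95,p)): print(t[0].round(4))
b=np.array([.4915,-.3909,.38]),R.from_euler('xyz',[180,0,13.9],degrees=True)
print(rel(b,far)); print(rel(far,pre),rel(pre,ins),rel(ins,corner(.95,p)))
E
```

```text
[ 0.74141996 -0.15699248  0.15477189]
[ 0.4798 -0.1323  0.4212]
[ 0.5379 -0.1378  0.3865]
[ 0.526  -0.1366  0.3536]
[ 0.5135 -0.1354  0.3533]
[0.203, -1.015, -0.165, 0.037, -0.22, 0.212]
[0.267, -0.0, 0.051, 0.0, 0.0, 0.0] [0.0, -0.0, 0.14, 0.0, 0.0, 0.0] [-0.047, 0.0, 0.018, 0.0, 0.0, 0.0]
```

Request:
servo_tool(targets=[[0,0,-0.04,0,0,0],[0,0,-0.12,0,0,0],[0,0,-0.3,0,0,0],[0,0,-0.5,0,0,0],[0,0,-0.7,0,0,0]])

```text
time: 51.45
tcp_pos: [0.4912, -0.3906, 0.2212]
orientation: [180.0, -0.0, 13.9]
wrist_force: [0.4, -0.6, -0.2]
finger_gap: 0.0132
grasp_force: 58.5
```

Request:
servo_tool(targets=[[0,0,-0.2,0,0,0],[0,0,-0.4,0,0,0],[0,0,-0.6,0,0,0],[0,0,-0.65,0,0,0],[0,0,-0.65,0,0,0]])

```text
time: 52.08
tcp_pos: [0.4913, -0.3907, 0.3815]
orientation: [179.9, -0.0, 13.9]
wrist_force: [-0.1, -0.0, -2.5]
finger_gap: 0.0132
grasp_force: 58.5
```

Request:
servo_tool(targets=[[0.05,-0.2,-0.16,0.007,-0.044,0.042],[0.1,-0.4,-0.16,0.015,-0.088,0.085],[0.15,-0.6,-0.16,0.022,-0.132,0.127],[0.19,-0.8,-0.16,0.03,-0.176,0.17],[0.2,-1.0,-0.16,0.037,-0.22,0.212]])

```text
time: 52.7
tcp_pos: [0.4796, -0.1343, 0.4187]
orientation: [179.9, 20.3, -5.5]
wrist_force: [0.9, -0.5, -1.3]
finger_gap: 0.0127
grasp_force: 58.6
```

Request:
servo_tool(targets=[[0,0,0,0,0,0],[0,0,0,0,0,0]])

```text
time: 52.95
tcp_pos: [0.4799, -0.1362, 0.4195]
orientation: [180.0, 20.0, -5.3]
wrist_force: [-0.6, -0.5, -0.6]
finger_gap: 0.0132
grasp_force: 58.7
```

Run:
```python
import v
from plan import *
b=now(); p=np.radians(20)
far=pole(p,E0-.06*lx+.03*lz,.06); print(rel(b,far))
tip=b[0]+b[1].apply([L0,0,ZU+.038]); end=b[0]+b[1].apply([L0+.001,0,ZU-.016]); print('tip',tip,'end',end)
ims=[]
for nme in ('scene','side','wrist'):
    f=grab(nme); print(nme,'tip',proj(f,tip).round(1),'end',proj(f,end).round(1),'eye',proj(f,E0).round(1))
s,d,w=load('scene'),load('side'),load('wrist')
def crop(f,P,k,r=26):
    u=proj(f,P).round().astype(int); return cv2.resize(f['color'][u[1]-r:u[1]+r,u[0]-r:u[0]+r],(k,k),interpolation=cv2.INTER_CUBIC),u-r
m=(tip+E0)/2
A,oa=crop(s,m,400,40);B,ob=crop(d,m,400,40); print(oa,ob,'x5')
cv2.imwrite('pics/hk.png',cv2.convertScaleAbs(np.hstack([A,B]),alpha=1.5)); cv2.imwrite('pics/w5.png',w['color'])
```

```text
{'time': 52.95, 'joints': [-16.552, -2.764, 76.568, -4.732, 125.793, 76.673], 'tcp_pos': [0.48, -0.136, 0.419], 'orientation': [179.987, 20.045, -5.333], 'wrist_force': [-0.562, -0.546, -0.636], 'finger_gap': 0.013, 'grasp_force': 58.737}
[-0.004, -0.016, -0.006, 0.0, 0.001, 0.001]
tip [ 0.58877669 -0.14641458  0.35157409] end [ 0.60814231 -0.14820986  0.4019601 ]
scene tip [229.4 176.2] end [233.  164.8] eye [243.4 199.4]
side tip [253.1  98. ] end [247.1  82.5] eye [237.8 110.5]
wrist tip [249.6  -9.9] end [247.8 -73.6] eye [ 242.5 -130.1]
[196 148] [205  64] x5
```

View pics/hk.png

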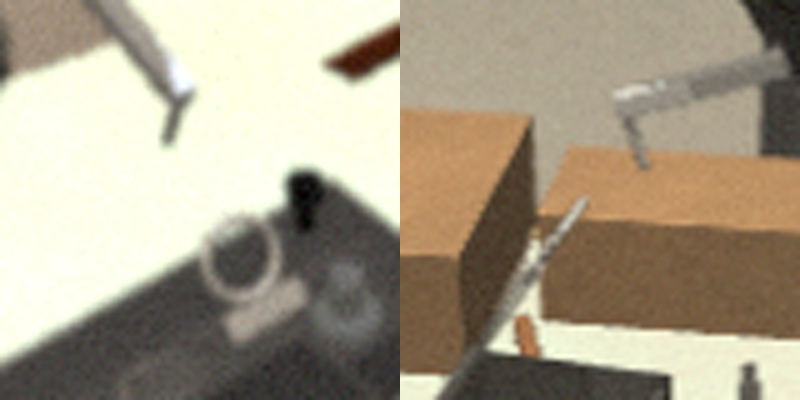

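```bash
sed -i 's/^L0=.126/L0=.124/' plan.py
python3 - <<'E'
from plan import *
p=np.radians(20); b=now()
pre=pole(p,E0,.058); ins=pole(p,E0,.020); co=corner(.95,p)
print(rel(b,pre)); print(rel(pre,ins)); print(rel(ins,co))
prev=co
aa=np.linspace(.95,0,20)
print('rows:')
for i in range(0,20,5):
    for a in aa[i:i+5]: 
        print(round(a,3),rel(prev,corner(a,.3665*a)) )
    prev=corner(aa[i+4],.3665*aa[i+4]); print(prev[0].round(4))
E
```

```text
[0.272, -0.019, 0.035, 0.0, -0.0, -0.0]
[-0.0, 0.0, 0.152, 0.0, 0.0, 0.0]
[-0.047, 0.0, 0.018, 0.0, 0.0, 0.0]
rows:
0.95 [0.0, -0.0, 0.0, 0.0, 0.001, 0.0]
0.9 [-0.022, -0.0, 0.042, -0.0, 0.012, -0.0]
0.85 [-0.042, -0.0, 0.085, -0.0, 0.024, -0.0]
0.8 [-0.06, -0.0, 0.129, -0.0, 0.036, -0.0]
0.75 [-0.076, -0.0, 0.174, -0.0, 0.047, 0.0]
[ 0.4828 -0.1325  0.3182]
0.7 [-0.017, 0.0, 0.044, 0.0, 0.012, 0.0]
0.65 [-0.033, 0.0, 0.09, -0.0, 0.023, -0.0]
0.6 [-0.047, -0.0, 0.136, 0.0, 0.035, 0.0]
0.55 [-0.058, 0.0, 0.183, -0.0, 0.047, -0.0]
0.5 [-0.067, 0.0, 0.23, 0.0, 0.058, 0.0]
[ 0.4511 -0.1296  0.2675]
0.45 [-0.012, -0.0, 0.047, -0.0, 0.012, 0.0]
0.4 [-0.021, -0.0, 0.094, -0.0, 0.023, -0.0]
0.35 [-0.029, -0.0, 0.142, -0.0, 0.035, 0.0]
0.3 [-0.034, -0.0, 0.19, -0.0, 0.047, -0.0]
0.25 [-0.037, -0.0, 0.239, -0.0, 0.058, -0.0]
[ 0.4312 -0.1277  0.2105]
0.2 [-0.005, -0.0, 0.048, 0.0, 0.012, -0.0]
0.15 [-0.009, 0.0, 0.097, -0.0, 0.023, -0.0]
0.1 [-0.01, 0.0, 0.146, -0.0, 0.035, -0.0]
0.05 [-0.009, -0.0, 0.194, -0.0, 0.047, -0.0]
0.0 [-0.006, 0.0, 0.243, 0.0, 0.058, 0.0]
[ 0.4243 -0.127   0.1501]
```

Request:
servo_tool(targets=[[0.07,-0.017,0.01,0,0,0],[0.14,-0.018,0.02,0,0,0],[0.22,-0.019,0.03,0,0,0],[0.272,-0.019,0.035,0,0,0],[0.272,-0.019,0.035,0,0,0]])

```text
time: 53.72
tcp_pos: [0.5418, -0.1372, 0.3879]
orientation: [180.0, 20.1, -5.4]
wrist_force: [-0.6, 0.5, -0.1]
finger_gap: 0.013
grasp_force: 58.8
```

Request:
servo_tool(targets=[[0,0,0.03,0,0,0],[0,0,0.06,0,0,0],[0,0,0.09,0,0,0],[0,0,0.09,0,0,0],[0,0,0.09,0,0,0]])

```text
time: 54.35
tcp_pos: [0.5332, -0.1364, 0.3682]
orientation: [180.0, 20.0, -5.4]
wrist_force: [-0.1, -0.4, -0.3]
finger_gap: 0.0131
grasp_force: 58.8
```

Run:
```python
import v
from plan import *
b=now(); p=np.radians(20)
print(rel(b,pole(p,E0,.020)))
s,d=grab('scene'),grab('side')
def crop(f,P,k,r):
    u=proj(f,P).round().astype(int); return cv2.resize(f['color'][u[1]-r:u[1]+r,u[0]-r:u[0]+r],(k,k),interpolation=cv2.INTER_CUBIC)
cv2.imwrite('pics/hk2.png',cv2.convertScaleAbs(np.hstack([crop(s,E0,400,25),crop(d,E0,400,25)]),alpha=1.5))
```

```text
{'time': 54.35, 'joints': [-15.225, 2.954, 75.555, -3.948, 121.119, 78.709], 'tcp_pos': [0.533, -0.136, 0.368], 'orientation': [179.961, 19.964, -5.397], 'wrist_force': [-0.069, -0.4, -0.338], 'finger_gap': 0.013, 'grasp_force': 58.764}
[0.001, 0.004, 0.065, 0.0, -0.0, 0.0]
```

View pics/hk2.png

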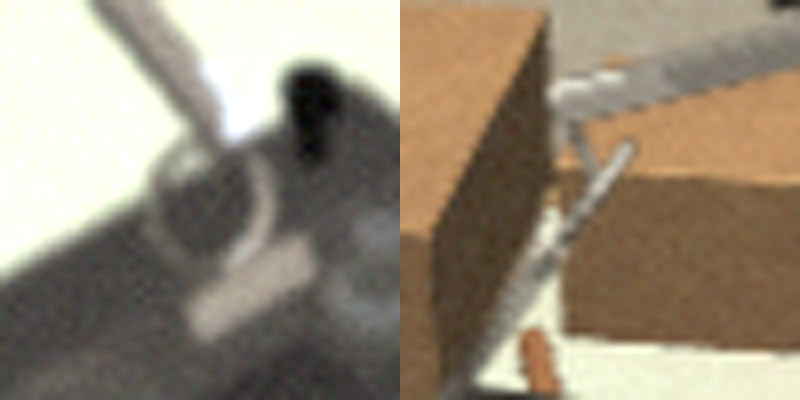

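Request:
servo_tool(targets=[[0,0.002,0.02,0,0,0],[0,0.003,0.04,0,0,0],[0,0.003,0.06,0,0,0],[0,0.003,0.06,0,0,0]])

```text
time: 54.95
tcp_pos: [0.5279, -0.1366, 0.3535]
orientation: [180.0, 20.0, -5.4]
wrist_force: [0.3, -0.6, -1.5]
finger_gap: 0.0132
grasp_force: 58.8
```

Request:
servo_tool(targets=[[-0.012,0,0.005,0,0,0],[-0.025,0,0.01,0,0,0],[-0.037,0,0.014,0,0,0],[-0.047,0,0.018,0,0,0],[-0.047,0,0.018,0,0,0]])

```text
time: 55.58
tcp_pos: [0.5154, -0.1355, 0.3538]
orientation: [180.0, 20.0, -5.4]
wrist_force: [0.9, 0.9, -0.8]
finger_gap: 0.013
grasp_force: 58.8
```

Run:
```python
import v
from plan import *
print(rel(now(),corner(.95,np.radians(20))))
d=grab('side')
```

```text
{'time': 55.575, 'joints': [-15.569, 0.661, 79.227, -4.025, 119.731, 78.428], 'tcp_pos': [0.515, -0.135, 0.354], 'orientation': [179.964, 19.975, -5.395], 'wrist_force': [0.887, 0.897, -0.835], 'finger_gap': 0.013, 'grasp_force': 58.807}
[0.001, 0.001, 0.004, 0.0, -0.0, 0.0]
```

Request:
servo_tool(targets=[[-0.01,0,0.02,0,0.006,0],[-0.022,0,0.045,0,0.012,0],[-0.042,0,0.088,0,0.024,0],[-0.06,0,0.132,0,0.036,0],[-0.076,0,0.177,0,0.047,0]])

```text
time: 56.25
tcp_pos: [0.4822, -0.1323, 0.318]
orientation: [180.0, 15.7, -5.4]
wrist_force: [0.1, 0.2, 0.6]
finger_gap: 0.0132
grasp_force: 58.9
```

Run:
```python
import v
from plan import *
print(rel(now(),corner(.75,.75*.3665)))
s,d=grab('scene'),grab('side')
e=Ef(.75)
def crop(f,P,k,r):
    u=proj(f,P).round().astype(int); return cv2.resize(f['color'][u[1]-r:u[1]+r,u[0]-r:u[0]+r],(k,k),interpolation=cv2.INTER_CUBIC)
cv2.imwrite('pics/hk3.png',cv2.convertScaleAbs(np.hstack([crop(s,e,400,30),crop(d,e,400,30)]),alpha=1.5))
```

```text
{'time': 56.25, 'joints': [-16.515, -6.1, 88.418, -3.287, 113.058, 77.989], 'tcp_pos': [0.482, -0.132, 0.318], 'orientation': [179.969, 15.697, -5.387], 'wrist_force': [0.11, 0.221, 0.634], 'finger_gap': 0.013, 'grasp_force': 58.867}
[0.002, 0.001, -0.001, 0.0, -0.001, 0.0]
```

View pics/hk3.png

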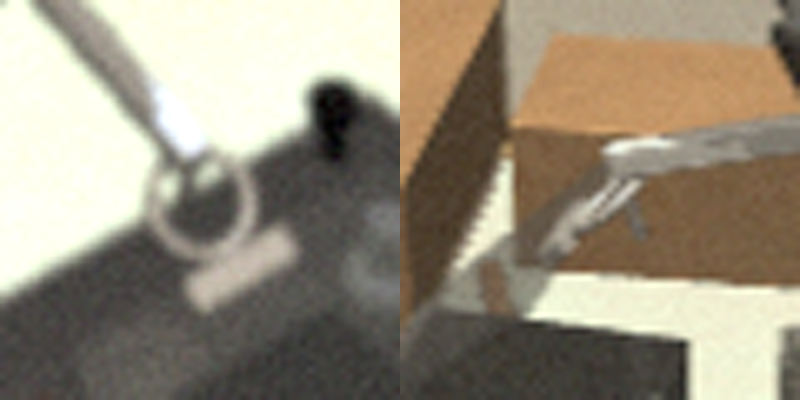

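Request:
servo_tool(targets=[[-0.017,0,0.044,0,0.012,0],[-0.033,0,0.09,0,0.023,0],[-0.047,0,0.136,0,0.035,0],[-0.058,0,0.183,0,0.047,0],[-0.067,0,0.23,0,0.058,0]])

```text
time: 56.98
tcp_pos: [0.4507, -0.1294, 0.267]
orientation: [180.0, 10.5, -5.4]
wrist_force: [-0.4, 0.5, -1.3]
finger_gap: 0.0131
grasp_force: 58.8
```

Request:
servo_tool(targets=[[-0.012,0,0.047,0,0.012,0],[-0.021,0,0.094,0,0.023,0],[-0.029,0,0.142,0,0.035,0],[-0.034,0,0.19,0,0.047,0],[-0.037,0,0.239,0,0.058,0]])

```text
time: 57.6
tcp_pos: [0.431, -0.1276, 0.21]
orientation: [180.0, 5.2, -5.4]
wrist_force: [-0.1, -0.3, -0.7]
finger_gap: 0.0129
grasp_force: 58.8
```

Request:
servo_tool(targets=[[-0.005,0,0.048,0,0.012,0],[-0.009,0,0.097,0,0.023,0],[-0.01,0,0.146,0,0.035,0],[-0.009,0,0.18,0,0.044,0],[-0.008,0,0.21,0,0.052,0]])

```text
time: 58.22
tcp_pos: [0.4244, -0.127, 0.1581]
orientation: [180.0, 0.6, -5.4]
wrist_force: [-0.6, -0.1, -0.5]
finger_gap: 0.0128
grasp_force: 58.8
```

```bash
cat > cov.py <<'E'
from plan import *
def cov():
    for nme in ('scene','side'):
        f=grab(nme); P=cloud(f); q=P[(f['range_z']>0)]; d=q-H
        x,y=d@lx,d@ly; m=(x>-.15)&(x<-.01)&(abs(y)<.075)&(q[:,2]>.12)&(q[:,2]<.32)
        xx,zz=x[m],q[m][:,2]-H[2]
        print(nme,m.sum(),[(round(a,2),np.percentile(zz[abs(xx-a)<.01],[10,50,90]).round(3).tolist()) for a in (-.13,-.1,-.07,-.04)if (abs(xx-a)<.01).sum()>3])
        r=(x>-.206)&(x<-.165)&(abs(y)<.03)&(q[:,2]>.1)&(q[:,2]<.3)
        print('  ring z',r.sum(),np.percentile(q[r][:,2],[5,50,95]).round(3) if r.sum() else '')
E
python3 - <<'E'
import v
from cov import *
print(rel(now(),corner(0,0))); cov()
E
```

```text
{'time': 58.225, 'joints': [-19.843, -21.624, 114.941, -0.178, 87.244, 75.549], 'tcp_pos': [0.424, -0.127, 0.158], 'orientation': [179.968, 0.587, -5.383], 'wrist_force': [-0.557, -0.072, -0.516], 'finger_gap': 0.013, 'grasp_force': 58.796}
[0.0, 0.0, 0.032, 0.0, 0.007, 0.0]
scene 2006 [(-0.13, [0.01, 0.013, 0.015]), (-0.1, [0.009, 0.012, 0.014]), (-0.07, [0.009, 0.011, 0.013]), (-0.04, [0.008, 0.01, 0.012])]
  ring z 94 [0.153 0.169 0.185]
side 836 [(-0.13, [0.01, 0.012, 0.014]), (-0.1, [0.01, 0.012, 0.014]), (-0.07, [0.009, 0.011, 0.013]), (-0.04, [0.008, 0.01, 0.012])]
  ring z 66 [0.142 0.167 0.185]
```

Request:
servo_tool(targets=[[0,0,0.012,0,0.003,0],[0,0,0.022,0,0.006,0],[0,0,0.032,0,0.007,0],[0,0,0.036,0,0.007,0],[0,0,0.036,0,0.007,0]])

```text
time: 58.95
tcp_pos: [0.4244, -0.127, 0.1498]
orientation: [180.0, -0.0, -5.4]
wrist_force: [-0.1, -0.1, 0.4]
finger_gap: 0.0127
grasp_force: 59.1
```

Request:
servo_tool(targets=[[0,0,0.004,0,0,0],[0,0,0.008,0,0,0],[0,0,0.008,0,0,0],[0,0,0.008,0,0,0]])

```text
time: 59.45
tcp_pos: [0.4244, -0.127, 0.1477]
orientation: [180.0, -0.0, -5.4]
wrist_force: [-1.0, -0.3, 3.7]
finger_gap: 0.0125
grasp_force: 59.4
```

Run:
```python
import v
from cov import *
print(rel(now(),corner(0,0))); cov()
```

```text
{'time': 59.45, 'joints': [-19.941, -21.752, 116.004, -0.029, 85.725, 75.441], 'tcp_pos': [0.424, -0.127, 0.148], 'orientation': [179.966, -0.015, -5.38], 'wrist_force': [-0.999, -0.349, 3.651], 'finger_gap': 0.012, 'grasp_force': 59.39}
[-0.0, 0.0, -0.009, 0.0, -0.0, 0.0]
scene 1951 [(-0.13, [0.006, 0.009, 0.011]), (-0.1, [0.006, 0.009, 0.011]), (-0.07, [0.007, 0.009, 0.011]), (-0.04, [0.007, 0.009, 0.011])]
  ring z 104 [0.148 0.163 0.18 ]
side 854 [(-0.13, [0.007, 0.009, 0.011]), (-0.1, [0.007, 0.009, 0.011]), (-0.07, [0.007, 0.009, 0.011]), (-0.04, [0.007, 0.009, 0.011])]
  ring z 65 [0.136 0.161 0.178]
```

Request:
servo_tool(targets=[[0,0,0.004,0,0,0],[0,0,0.008,0,0,0],[0,0,0.008,0,0,0],[0,0,0.008,0,0,0]])

```text
time: 60.05
tcp_pos: [0.4243, -0.127, 0.1456]
orientation: [180.0, 0.0, -5.4]
wrist_force: [-0.7, -0.3, 4.9]
finger_gap: 0.0132
grasp_force: 59.5
```

```bash
python3 v.py; python3 -c "
from cov import *
cov()"
```

```text
{'time': 60.05, 'joints': [-19.943, -21.687, 116.156, -0.029, 85.531, 75.443], 'tcp_pos': [0.424, -0.127, 0.146], 'orientation': [179.972, 0.008, -5.383], 'wrist_force': [-0.661, -0.327, 4.885], 'finger_gap': 0.013, 'grasp_force': 59.468}
scene 1939 [(-0.13, [0.006, 0.009, 0.011]), (-0.1, [0.006, 0.009, 0.011]), (-0.07, [0.007, 0.009, 0.011]), (-0.04, [0.007, 0.009, 0.011])]
  ring z 105 [0.144 0.163 0.179]
side 852 [(-0.13, [0.007, 0.008, 0.011]), (-0.1, [0.007, 0.009, 0.011]), (-0.07, [0.007, 0.009, 0.011]), (-0.04, [0.007, 0.009, 0.011])]
  ring z 67 [0.136 0.161 0.178]
```

Request:
servo_tool(targets=[[0.0,0,-0.012,0,0,0],[0.02,0,-0.02,0,0,0],[0.045,0,-0.024,0,0,0],[0.05,0,-0.024,0,0,0],[0.05,0,-0.024,0,0,0]])

```text
time: 60.78
tcp_pos: [0.4368, -0.1281, 0.1514]
orientation: [180.0, 0.0, -5.4]
wrist_force: [0.8, -0.2, -0.9]
finger_gap: 0.0131
grasp_force: 58.8
```

Request:
servo_tool(targets=[[0,0,-0.05,0,0,0],[0,0,-0.12,0,0,0],[0,0,-0.22,0,0,0],[0,0,-0.32,0,0,0],[0,0,-0.4,0,0,0]])

```text
time: 61.4
tcp_pos: [0.4369, -0.1282, 0.2539]
orientation: [179.9, -0.1, -5.4]
wrist_force: [0.0, -0.3, -0.6]
finger_gap: 0.0133
grasp_force: 58.8
```

Run:
```python
import v
from cov import *
cov()
b=now()
for nme in ('scene','side'):
    f=load(nme); P=cloud(f); q=P[f['range_z']>0]; t=b[1].inv().apply(q-b[0])
    m=(t[:,0]>.04)&(t[:,0]<.122)&(abs(t[:,1])<.011)&(abs(t[:,2]+.02)<.02)
    x,z=t[m][:,0],t[m][:,2]
    print(nme,m.sum(),[(a,np.percentile(z[abs(x-a)<.012],[5,20,50]).round(4).tolist(),np.median(t[m][abs(x-a)<.012,1]).round(4)) for a in (.055,.08,.105)])
    m=(t[:,0]>.09)&(t[:,0]<.15)&(abs(t[:,1])<.012)&(abs(t[:,2])<.04); print('end x',np.percentile(t[m][:,0],[90,97,99]))
```

```text
{'time': 61.4, 'joints': [-19.54, -21.866, 106.275, -0.029, 95.488, 75.84], 'tcp_pos': [0.437, -0.128, 0.254], 'orientation': [179.946, -0.093, -5.382], 'wrist_force': [0.018, -0.335, -0.559], 'finger_gap': 0.013, 'grasp_force': 58.831}
scene 1956 [(-0.13, [0.006, 0.009, 0.011]), (-0.1, [0.006, 0.009, 0.011]), (-0.07, [0.007, 0.009, 0.011]), (-0.04, [0.007, 0.009, 0.011])]
  ring z 155 [0.16  0.256 0.285]
side 852 [(-0.13, [0.007, 0.009, 0.011]), (-0.1, [0.007, 0.009, 0.011]), (-0.07, [0.007, 0.009, 0.011]), (-0.04, [0.007, 0.009, 0.011])]
  ring z 109 [0.159 0.254 0.289]
scene 141 [(0.055, [-0.0284, -0.0271, -0.0256], np.float64(0.0067)), (0.08, [-0.0291, -0.0289, -0.0258], np.float64(0.0071)), (0.105, [-0.0299, -0.0292, -0.0279], np.float64(0.0064))]
end x [0.12870541 0.12923081 0.12945806]
side 148 [(0.055, [-0.0323, -0.0311, -0.0271], np.float64(-0.0058)), (0.08, [-0.033, -0.032, -0.0277], np.float64(-0.0046)), (0.105, [-0.0343, -0.0322, -0.0277], np.float64(-0.0035))]
end x [0.124011   0.12465634 0.12492087]
```

Run:
```python
from plan import *
r=R.from_euler('xyz',[180,0,13.9],degrees=True)*R.from_rotvec([0,-np.radians(1.8),0])
print(rel(now(),(np.array([.4915,-.3909,.22]),r)))
```

```text
[0.314, 1.025, 0.14, -0.002, -0.022, -0.214]
```

Request:
servo_tool(targets=[[0.0,0.2,0,0,-0.004,-0.04],[0.08,0.4,0,0,-0.008,-0.08],[0.16,0.6,0.05,0,-0.012,-0.12],[0.24,0.8,0.1,-0.001,-0.017,-0.17],[0.314,1.0,0.14,-0.002,-0.022,-0.214]])

```text
time: 62.12
tcp_pos: [0.4915, -0.3861, 0.2152]
orientation: [-179.8, 2.0, 14.0]
wrist_force: [1.1, 1.0, 0.1]
finger_gap: 0.0129
grasp_force: 58.9
```

Request:
servo_tool(targets=[[0,0,0,0,0,0],[0,0,0,0,0,0],[0,0,0,0,0,0]])

```text
time: 62.5
tcp_pos: [0.4915, -0.3835, 0.2173]
orientation: [-179.9, 2.0, 13.9]
wrist_force: [-0.3, 0.3, -0.5]
finger_gap: 0.0131
grasp_force: 59.0
```

Run:
```python
import v
from plan import *
b=now()
r=R.from_euler('xyz',[180,0,13.9],degrees=True)*R.from_rotvec([0,-np.radians(1.8),0])
for z in (.22,.08,.0445): print(rel(b,(np.array([.4915,-.3909,z]),r)))
# pole height along its length, world
u=np.array([np.cos(np.radians(13.9)),np.sin(np.radians(13.9)),0]); w=np.array([-u[1],u[0],0])
for nme in ('scene','side'):
    f=grab(nme); P=cloud(f); q=P[f['range_z']>0]; d=q-b[0]; x,y,z=d@u,d@w,d[:,2]
    for lo,hi in ((-.12,-.05),(.05,.12)):
        m=(abs(x-(lo+hi)/2)<.035)&(abs(y)<.012)&(z>.005)&(z<.045)
        if m.sum()>10: print(nme,lo,m.sum(),np.percentile(z[m],[50,80,95]).round(4),np.median(y[m]).round(4))
```

```text
{'time': 62.5, 'joints': [-39.605, 1.287, 89.537, -1.516, 90.411, 36.497], 'tcp_pos': [0.491, -0.384, 0.217], 'orientation': [-179.909, 1.953, 13.905], 'wrist_force': [-0.275, 0.319, -0.456], 'finger_gap': 0.013, 'grasp_force': 58.996}
[-0.007, 0.029, -0.01, -0.001, 0.002, 0.0]
[0.012, 0.03, 0.549, -0.001, 0.002, 0.0]
[0.017, 0.03, 0.691, -0.001, 0.002, 0.0]
scene -0.12 113 [0.0274 0.0294 0.0304] -0.0057
scene 0.05 178 [0.0253 0.0271 0.0283] -0.0046
side -0.12 91 [0.0243 0.0298 0.0314] 0.0053
side 0.05 93 [0.0224 0.0278 0.0288] 0.0049
```

Request:
servo_tool(targets=[[0.003,0.03,0.15,-0.001,0.008,0],[0.006,0.03,0.3,-0.001,0.008,0],[0.009,0.03,0.45,-0.001,0.008,0],[0.012,0.03,0.54,-0.001,0.008,0],[0.012,0.03,0.549,-0.001,0.008,0]])

```text
time: 63.22
tcp_pos: [0.4912, -0.3913, 0.0786]
orientation: [-179.9, 1.3, 13.9]
wrist_force: [0.8, 0.3, -0.1]
finger_gap: 0.0133
grasp_force: 59.1
```

Request:
servo_tool(targets=[[0,0,0,0,0,0],[0,0,0.03,0,0,0],[0.001,0,0.06,0,0,0],[0.002,0,0.09,0,0,0],[0.002,0,0.1,0,0,0]])

```text
time: 63.85
tcp_pos: [0.4912, -0.3916, 0.0536]
orientation: [-179.9, 1.3, 13.9]
wrist_force: [0.8, 0.6, 0.1]
finger_gap: 0.013
grasp_force: 59.1
```

Run:
```python
import v
from plan import *
r=R.from_euler('xyz',[180,1.2,13.9],degrees=True)
print(rel(now(),(np.array([.4915,-.3909,.044]),r)))
```

```text
{'time': 63.85, 'joints': [-40.423, 7.334, 98.771, -1.047, 74.721, 35.979], 'tcp_pos': [0.491, -0.392, 0.054], 'orientation': [-179.92, 1.301, 13.882], 'wrist_force': [0.85, 0.614, 0.07], 'finger_gap': 0.013, 'grasp_force': 59.092}
[0.003, -0.002, 0.039, -0.001, 0.001, -0.0]
```

Request:
servo_tool(targets=[[0.001,-0.002,0.01,0,0,0],[0.002,-0.002,0.02,0,0,0],[0.003,-0.002,0.03,0,0,0],[0.003,-0.002,0.035,0,0,0],[0.003,-0.002,0.039,0,0,0]])

```text
time: 64.47
tcp_pos: [0.4919, -0.3912, 0.0447]
orientation: [-180.0, 1.3, 13.9]
wrist_force: [0.4, 0.4, -0.8]
finger_gap: 0.0134
grasp_force: 59.1
```

Request:
servo_tool(targets=[[0,0,0.001,0,0,0],[0,0,0.001,0,0,0]])

```text
time: 64.72
tcp_pos: [0.4919, -0.3912, 0.0445]
orientation: [-180.0, 1.3, 13.9]
wrist_force: [-0.5, 0.2, -1.3]
finger_gap: 0.0131
grasp_force: 59.1
```

Request:
servo_tool(targets=[[0,0,0,0,0,0],[0,0,0,0,0,0],[0,0,0,0,0,0],[0,0,0,0,0,0],[0,0,0,0,0,0]], claw=-1)

```text
time: 65.35
tcp_pos: [0.4918, -0.3912, 0.0444]
orientation: [-180.0, 1.3, 13.9]
wrist_force: [0.3, -0.3, -0.2]
finger_gap: 0.0852
grasp_force: 0.0
```

Request:
servo_tool(targets=[[0,0,-0.1,0,0,0],[0,0,-0.25,0,0,0],[0,0,-0.45,0,0,0],[-0.1,0,-0.65,0,0,0],[-0.13,0,-0.8,0,0,0]])

```text
time: 65.97
tcp_pos: [0.4639, -0.3983, 0.2477]
orientation: [179.9, 1.2, 13.9]
wrist_force: [-1.3, -0.0, 0.0]
finger_gap: 0.0856
grasp_force: 0.0
```

Run:
```python
import v
from cov import *
f=grab('wrist'); P=cloud(f);X,Y,z=P[...,0],P[...,1],P[...,2]; ok=f['range_z']>0
m=ok&(X>.33)&(X<.66)&(Y>-.48)&(Y<-.32)&(z>.061)&(z<.085); q=P[m]
print(len(q),np.median(q[:,2]),cv2.minAreaRect(q[:,:2].astype(np.float32)))
l=cv2.fitLine(q[:,:2].astype(np.float32),cv2.DIST_HUBER,0,.01,.01).ravel(); t=(q[:,:2]-l[2:])@l[:2]
print(l,'ends',np.percentile(t,[.5,99.5]), l[2:]+l[:2]*np.percentile(t,[.5,99.5]).mean())
w=abs((q[:,:2]-l[2:])@[-l[1],l[0]])<.006
print('z along',[(a,np.median(q[w&(abs(t-a)<.015)][:,2]).round(4)) for a in (-.1,-.05,0,.05,.1)])
cov()
# flap plane, and knob, and bystanders
d=load('side'); Pd=cloud(d); m=(Pd[...,2]>.083)&(Pd[...,2]<.12)&(Pd[...,1]>-.02)&(Pd[...,1]<.12)&(Pd[...,0]>.42)&(Pd[...,0]<.52); print('knob',m.sum(),Pd[m].mean(0).round(3),'was .464 .081 .107')
m=(Pd[...,2]>.058)&(Pd[...,2]<.076)&(Pd[...,0]>.4)&(Pd[...,0]<.6)&(Pd[...,1]>-.25)&(Pd[...,1]<.14); q=Pd[m]; print('flap',m.sum(),np.linalg.lstsq(np.c_[q[:,:2],np.ones(len(q))],q[:,2],rcond=None)[0].round(4))
```

```text
{'time': 65.975, 'joints': [-42.544, -1.054, 89.069, -1.044, 92.612, 33.556], 'tcp_pos': [0.464, -0.398, 0.248], 'orientation': [179.945, 1.216, 13.857], 'wrist_force': [-1.291, -0.041, 0.012], 'finger_gap': 0.086, 'grasp_force': 0.0}
3587 0.07212447405458977 ((0.49287986755371094, -0.38924992084503174), (0.25805428624153137, 0.03464169055223465), 13.580309867858887)
[ 0.9715152   0.23697728  0.5058349  -0.3881106 ] ends [-0.13966782  0.11478962] [ 0.4937501  -0.39105839]
z along [(-0.1, np.float64(0.0722)), (-0.05, np.float64(0.0721)), (0, np.float64(0.0721)), (0.05, np.float64(0.0721)), (0.1, np.float64(0.072))]
scene 1946 [(-0.13, [0.006, 0.009, 0.011]), (-0.1, [0.006, 0.009, 0.011]), (-0.07, [0.007, 0.009, 0.011]), (-0.04, [0.007, 0.009, 0.011])]
  ring z 61 [0.158 0.162 0.165]
side 853 [(-0.13, [0.007, 0.009, 0.011]), (-0.1, [0.007, 0.009, 0.011]), (-0.07, [0.007, 0.009, 0.011]), (-0.04, [0.007, 0.009, 0.011])]
  ring z 45 [0.157 0.162 0.164]
knob 67 [0.464 0.081 0.107] was .464 .081 .107
flap 2709 [-0.0009 -0.0023  0.0686]
```

```bash
python3 -c "
from bench import env
print(env.hand_in())"
```

```text
the job is handed in; nothing more can be done
None
```

The job is done and handed in: the bracelet, bowl, stopper and watch case stand in the lower tier under the closed flap, the dust cover was drawn level with the hook pole, and the pole lies level in its rest within about 2 mm of where it was. The hand-in gave no verdict. I did not look at the items again after closing the flap, and the comb was not rechecked at the end.

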